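# Set up the pot filling stand for a batch of small pots

### The job

Set up the pot filling stand for this batch: stand every loose small terracotta pot upright on the lift bed between the two rails, swing the folding handle on the hand wheel out until it snaps upright, and wind the bed up until the pot rims are flush with the rail tops, proving it with the sprung-foot gauge set across both rails with its foot down on a pot (it reads zero when flush). Then park the gauge again across the rail ends beyond the bed, with its foot hanging free, and fold the handle flat so that it locks the wheel. Leave the tape, the labels, the dibber and the seed packet where they are.

Things in the scene. Friction and masses are not known exactly. Their poses are not given: they have to be found in the camera images.
- stand: Pot filling stand, fixed. Origin on the bench under the bed's centre; x along the rails, y across, z up. Two steel-topped wooden rails from x = -107 to +167 mm, 14 mm wide, 52 mm deep, centre lines at y = -67 and +67 mm, tops at z = 98 mm; 120 mm clear between them, open from above. Lift bed at x = -91 to +91; boards up to z = 78 mm at x = -101, +99, +161. Gauge parks at x = +130.
- bed_mid (a point): Centre of the top face of the ribbed aluminium lift bed (182 mm along the rails, 110 mm across; room for three pots in a row 58 mm apart). Its top is at z = 33 mm + 0.955 mm per rad of the wheel angle (6 mm a turn); it can rise 30 mm and stays where it is left. Beware: a 0.5 m high stack of trays stands 0.19 m to the left of the robot's base axis.
- wheel_axis (a point): Centre of the hand wheel, which lies flat at stand x = -186, y = 0, z = 94 mm (upright axis; this frame is the stand's and does not turn). Rim radius 60 mm (66 outside), 12 mm thick, centre line at z = 94; inside it a sunk disc with its top at z = 73 mm (with a 13 mm nut up to 78 mm at the centre); a fixed flange with lugs up to z = 82 mm, 42 to 58 mm from the axis, lies under the rim.
- wheel (a joint): Wheel angle w, rad, near 0 as found, grows clockwise seen from above, which raises the bed 0.955 mm per rad (range -0.4 to 32). The handle's pivot lies in the direction of stand +x turned clockwise by w. About 3 N at the handle turns it. With the handle folded, its heel stands between 2 of 10 fixed lugs: locked but for 0.17 rad. It folds flat only at w = multiples of 0.628 (36 deg), +-0.15.
- crank (a joint): Folding handle: 0 = folded flat, pointing from its pivot (50 mm from the wheel axis, z = 94 mm) inward over the disc; 1.571 rad = swung out, upright on the wheel and latched. It turns about a level axis at the pivot, tangential to the wheel. A spring pin must be passed at about 1.1 rad (4 N at the grip) and then holds it; folded it lies by its weight. The heel clears the lugs above about 1 rad.
- crank_grip (a point): Point on the axis of the handle's black grip, 38 mm from the pivot. The grip is a freely revolving sleeve 18 mm thick, from 13 to 58 mm from the pivot. Folded, it lies 94 mm above the bench; either side of it there is room for fingers inside the rim, down to the disc 21 mm below its axis. Latched out, it stands from z = 107 to 152 mm.
- gauge_grip (a point): Centre of the dark grip block of the gauge, a loose aluminium bridge, 0.34 kg. Block 26 (gauge x) x 30 (y) x 48 mm high, its centre 48 mm above the undersides of the bridge's ends; z up. Bridge along y: 176 mm long, 26 wide, 24 high, its end feet 50 to 88 mm either side of the middle, to rest on both rail tops. A round foot plate, 52 mm across, hangs sprung under the middle.
- gauge_foot (a joint): Gauge reading, m: height of the foot plate's underside above the undersides of the bridge ends: 0 = flush, positive = the part stands above the rails, negative = below. Hanging free it rests at -0.014; its spring presses with 0.6 N there and 1.3 N at 0; upper stop at +0.008.
- pot1_mid (a point): Centre, half-way up (22.5 mm above its foot), of a small open terracotta pot, 45 mm high, 49 mm across the rim, tapering to 40 mm across the foot, wall about 4 mm, 60 g. z is its axis. Two or three of the four pots are there at a start.
- pot2_mid (a point): Centre, half-way up (22.5 mm above its foot), of a small open terracotta pot, 45 mm high, 49 mm across the rim, tapering to 40 mm across the foot, wall about 4 mm, 60 g. z is its axis. Two or three of the four pots are there at a start.
- pot3_mid (a point): Centre, half-way up (22.5 mm above its foot), of a small open terracotta pot, 45 mm high, 49 mm across the rim, tapering to 40 mm across the foot, wall about 4 mm, 60 g. z is its axis. Two or three of the four pots are there at a start.
- pot4_mid (a point): Centre, half-way up (22.5 mm above its foot), of a small open terracotta pot, 45 mm high, 49 mm across the rim, tapering to 40 mm across the foot, wall about 4 mm, 60 g. z is its axis. Two or three of the four pots are there at a start.
- tape: Roll of masking tape lying flat, 98 mm across, 25 mm high, bystander; origin at the centre of its underside.
- labels: Bundle of white stick labels, 109 x 17 x 15 mm, bystander; origin under its centre.
- dibber: Wooden dibber with steel point, 170 mm long, bystander; origin under its centre.
- packet: Paper seed packet lying flat, 118 x 82 x 9 mm, bystander; origin under its centre.

How it is judged (in metres and radians):
On the way, in this order (a step that is already met when the one before it is completed fails the run):
1. the folding handle is swung out upright and latched (value of joint crank above 1.45 rad), for 0.2 s.
2. with every pot on the bed, the gauge lies across both rails with its foot on a pot and reads flush to 3 mm (value of joint gauge_foot between -0.003 and 0.003 m and z of gauge_grip in the frame of stand between 0.1435 and 0.1485 m and x of gauge_grip in the frame of stand between -0.095 and 0.095 m and y of gauge_grip in the frame of stand between -0.022 and 0.022 m and angle between gauge_grip's own z axis and vertical below 0.04 rad and (horizontal distance between gauge_grip and pot1_mid below 0.045 m or horizontal distance between gauge_grip and pot2_mid below 0.045 m or horizontal distance between gauge_grip and pot3_mid below 0.045 m or horizontal distance between gauge_grip and pot4_mid below 0.045 m) and x of pot1_mid in the frame of stand between -0.082 and 0.082 m and y of pot1_mid in the frame of stand between -0.042 and 0.042 m and z of pot1_mid in the frame of stand between 0.04 and 0.1 m and angle between each of pot1_mid, pot2_mid, pot3_mid, pot4_mid's own z axis and vertical below 0.06 rad and x of pot2_mid in the frame of stand between -0.082 and 0.082 m and y of pot2_mid in the frame of stand between -0.042 and 0.042 m and z of pot2_mid in the frame of stand between 0.04 and 0.1 m and x of pot3_mid in the frame of stand between -0.082 and 0.082 m and y of pot3_mid in the frame of stand between -0.042 and 0.042 m and z of pot3_mid in the frame of stand between 0.04 and 0.1 m and x of pot4_mid in the frame of stand between -0.082 and 0.082 m and y of pot4_mid in the frame of stand between -0.042 and 0.042 m and z of pot4_mid in the frame of stand between 0.04 and 0.1 m), for 0.4 s.
At the end, for the whole second after the job is handed in: Every pot stands upright (0.06 rad) on the bed between the rails, rim flush with the rail tops within 3 mm; the gauge lies across both rails at their end beyond the bed (105 to 155 mm from its centre), foot hanging free; the handle is folded flat (under 0.12 rad) and locks the wheel (x of pot1_mid in the frame of stand between -0.082 and 0.082 m and y of pot1_mid in the frame of stand between -0.042 and 0.042 m and z of pot1_mid in the frame of stand between 0.0725 and 0.0785 m and angle between each of pot1_mid, pot2_mid, pot3_mid, pot4_mid's own z axis and vertical below 0.06 rad and x of pot2_mid in the frame of stand between -0.082 and 0.082 m and y of pot2_mid in the frame of stand between -0.042 and 0.042 m and z of pot2_mid in the frame of stand between 0.0725 and 0.0785 m and x of pot3_mid in the frame of stand between -0.082 and 0.082 m and y of pot3_mid in the frame of stand between -0.042 and 0.042 m and z of pot3_mid in the frame of stand between 0.0725 and 0.0785 m and x of pot4_mid in the frame of stand between -0.082 and 0.082 m and y of pot4_mid in the frame of stand between -0.042 and 0.042 m and z of pot4_mid in the frame of stand between 0.0725 and 0.0785 m and value of joint crank below 0.12 rad and value of joint gauge_foot below -0.012 m and angle between gauge_grip's own z axis and vertical below 0.05 rad and z of gauge_grip in the frame of stand between 0.1435 and 0.1485 m and x of gauge_grip in the frame of stand between 0.105 and 0.155 m and y of gauge_grip in the frame of stand between -0.022 and 0.022 m); the robot touches nothing.
It fails at once if the tape is pushed more than 4 cm away (distance of tape from where it was at the start of the episode above 0.04 m).
It fails at once if the label bundle is pushed more than 4 cm away (distance of labels from where it was at the start of the episode above 0.04 m).
It fails at once if the dibber is pushed more than 4 cm away (distance of dibber from where it was at the start of the episode above 0.04 m).
It fails at once if the seed packet is pushed more than 4 cm away (distance of packet from where it was at the start of the episode above 0.04 m).
Of pot1, pot2, pot3, pot4 only 2 to 3 are there at a start; the rules pass over those that are not, and their reading is None.
At some moment in a run one of pot1, pot2, pot3, pot4 may be knocked a few centimetres aside while the robot is not near it.
It also fails if it takes over 210 s, if anything falls off the work surface, if the arm or the gripper's body presses on something with over 40 N, if the wrist force passes 120 N, or if a joint passes its speed limit or range.

### The arm

A 7-joint arm with a two-finger parallel gripper is mounted at the origin on the work surface; the furniture and walls round the work are solid. World frame = base frame: x ahead of the robot, y to its left, z up, the work surface at z = 0. Lengths are in m, angles in degrees, forces in N, time in s.
With the tool pointing down it reaches from about 0.4 to 0.85 m from the base axis. Payload 4.4 kg.
Tool frame: the origin (TCP) lies on the centre line of the jaws, within the pads' length; the fingertips stand 19 mm ahead of it and the grasp point (between the pads) is the TCP; x points along the fingers, z is the direction in which the jaws open and shut, and the axes are right-handed (so a half turn about x gives the same grasp; the last joint's range is limited). The gripper opens to 94 mm and grips with 3 to 60 N. Pads are 16 mm wide; open, the fingers measure 119 mm over their backs; the gripper's body (75 mm by 177 mm) begins 78 mm behind the grasp point.
Start: joints at [69.167, 36.005, 2.206, 86.941, -1.547, 57.084, -1.146], TCP at [0.191, -0.621, 0.189] pointing down, gripper open.
Joint ranges: [-175.42, 175.42], [-21.48, 121.26], [-71.46, 75.88], [10.55, 141.38], [-63.04, 243.04], [13.31, 113.54], [-168.57, 168.57]. Speed limits (degrees/s): [147.25, 147.25, 180, 180, 180, 180, 180].

### API

Orientations are given as [roll, pitch, yaw] about the fixed x, y, z axes, in that order (R = Rz(yaw) Ry(pitch) Rx(roll)).
In Python, from station import bot gives the robot as it stands.
- The arm moves only by the shell command python3 -m handwheel 'ROWS' [FORCE]. ROWS is JSON, a list of rows, each an object with "delta_pos": the shift along the tool's x, y, z in m, a list of three; "dr": the turn, a rotation vector about the tool's x, y, z in degrees, a list of three; "gripper": the closure, from -1 (fully open) to 1 (shut). A call has exactly 8 rows; each row shifts and turns the pose as measured when the row begins, along the tool's axes as they then stand; what a row does not reach is not made up. A row lasts 1/8 s, in which the tool goes at most 62.5 mm and 10.7 degrees, less where a joint would pass 70% of its speed; a pose out of reach is approached as far as the arm can. A call with a gripper value outside its range is refused whole. The fingers move at their own pace and stop on an object; FORCE is the grip in N (left out, the last holds). Time passes only in rows, so rows that do not move let the fingers close, or fill a call up. It gives the time, the measured TCP pose, the force and the opening at its end, in the units of the state.
- bot.get_state(): the state, without advancing time (a new reading comes with each control period).
- bot.camera(name): name is "scene" or "top" or "wrist"; returns a dict with "image" (420x560x3 uint8, red, green, blue), "intrinsics" (3x3 intrinsics, pixels), "dist" ([k1, k2, p1, p2, k3] as OpenCV has them; the pictures are not rectified), "R" (3x3) and "t" (3): a world point X has camera coordinates R X + t; the wrist camera has in their place "T_tool_cam" (4x4, takes a point from camera to tool coordinates, whose origin is the TCP and whose axes are the tool frame's). Camera axes: x right, y down, z forward; pixel columns grow to the right and rows downward; lengths in m; the calibration is good to about 2 mm. A picture is of the moment at which its call begins: read the wrist's pose just before it. There is no depth.
- bot.close_job(): hands the job in, once; it reports no verdict.
The state is a dict: "time": time; "joint_positions": joint angles; "joint_velocities": joint speeds; "effort": joint torques, N m; "eef_pos": TCP position; "tool_rot": TCP orientation; "force": force on the tool from outside, world axes, zero at the start; "wrist_torque": the same for the moment, N m; "opening": finger opening in m.
Only numpy, scipy, OpenCV 4.12 (cv2) and the standard library are available. Lean on these libraries where they do the work, as an engineer would, in place of code of your own. Each camera call takes 0.05 s, during which the arm holds its last target. There are 200 camera calls.

## Working session

There is one attempt and no reset: what is moved stays moved. The work goes in short steps, Python scripts to look and compute and a shell command to move; the robot and the scene stay as the last step left them, time stands still between calls to the robot, and variables do not carry over. Pictures are saved under pics/ and viewed, about 12 in all and at most 16, crops included, and the job is handed in when it is done.

```bash
ls; mkdir -p pics; cat > h.py <<'E'
import numpy as np, cv2
from scipy.spatial.transform import Rotation as Ro
from station import bot
def save(c,name): cv2.imwrite(f'pics/{name}.png',c['image'][:,:,::-1])
def tool():
    s=bot.get_state(); return np.array(s['eef_pos']),Ro.from_euler('xyz',s['tool_rot'],degrees=True).as_matrix()
def cam(name):
    p,R=tool(); c=bot.camera(name)
    if name=='wrist':
        T=np.array(c['T_tool_cam']); Rwc=R@T[:3,:3]; o=R@T[:3,3]+p
        c['R']=Rwc.T; c['t']=-Rwc.T@o
    c={k:(np.array(v) if k!='image' else v) for k,v in c.items()}
    return c
def ray(c,uv,z):
    q=cv2.undistortPoints(np.array(uv,float).reshape(-1,1,2),c['intrinsics'],c['dist']).reshape(-1,2)
    d=np.c_[q,np.ones(len(q))]@c['R']; o=-c['R'].T@c['t']
    return o+d*((z-o[2])/d[:,2])[:,None]
def proj(c,X):
    return cv2.projectPoints(np.array(X,float).reshape(-1,1,3),cv2.Rodrigues(c['R'])[0],c['t'],c['intrinsics'],c['dist'])[0].reshape(-1,2)
E
python3 - <<'E'
from h import *
a=cam('scene');b=cam('top')
save(a,'scene0');save(b,'top0')
print(bot.get_state())
for c in(a,b): print(c['intrinsics'],c['dist'],-c['R'].T@c['t'],c['R'])
np.savez('top0.npz',**b);np.savez('scene0.npz',**a)
E
```

```text
pics
{'time': 0.1, 'joint_positions': array([69.16976039, 36.05297152,  2.20213567, 86.9890342 , -1.54609274,
       57.08266885, -1.14477922]), 'joint_velocities': array([ 0.03186917, -0.13527561,  0.0043845 , -0.22741523,  0.0731256 ,
       -0.03838933,  0.00086091]), 'effort': array([ 2.80022512e-03, -5.50791657e+01,  1.14721153e+00, -1.87116909e+01,
       -5.22371137e-02,  1.91985100e-02,  5.36064351e-05]), 'eef_pos': array([ 0.19054613, -0.6208065 ,  0.1886601 ]), 'tool_rot': array([-179.22521289,   89.9049851 ,  107.83709125]), 'force': array([-0.17605863, -0.03305957, -0.15552033]), 'wrist_torque': array([0.02489046, 0.00521016, 0.02851222]), 'opening': 0.09434770139050627}
[[472.54250398   0.         287.85852617]
 [  0.         472.54250398 212.03203661]
 [  0.           0.           1.        ]] [-0.10750044  0.          0.          0.          0.        ] [ 1.20725376 -0.53263722  0.77763326] [[ 0.33713774  0.94144979 -0.00322955]
 [ 0.63905759 -0.23136595 -0.73353609]
 [-0.69133461  0.24523883 -0.67964283]]
[[389.96440992   0.         281.83857908]
 [  0.         389.96440992 204.99048191]
 [  0.           0.           1.        ]] [0.03388801 0.         0.         0.         0.        ] [ 0.46182916 -0.30434173  0.96837943] [[ 1.15406986e-03 -9.99686907e-01 -2.49951088e-02]
 [-9.96768871e-01  8.57500483e-04 -8.03186306e-02]
 [ 8.03149167e-02  2.50070397e-02 -9.96455800e-01]]
```

View pics/top0.png

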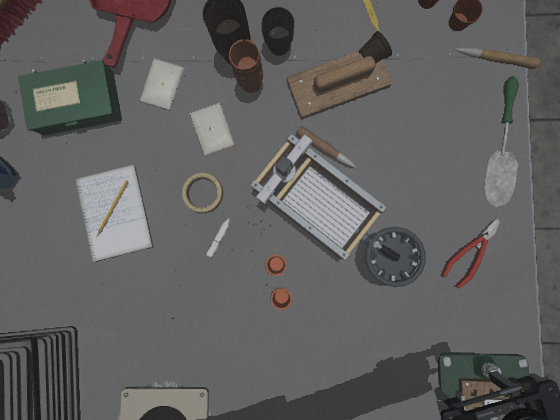

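View pics/scene0.png

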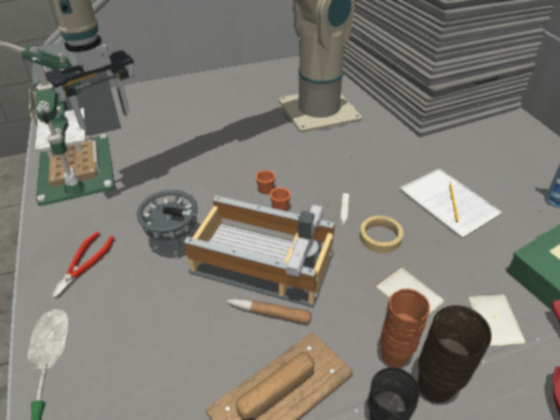

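Two small pots at top (276,265) and (281,297); stand yawed with its gauge parked near (285,168), wheel at (393,255), handle pointing up-left from the hub. I'll measure these next.

```bash
python3 - <<'E'
from h import *
for n,(x0,y0,w,h) in dict(top=(235,120,205,190)).items():
    c=dict(np.load(f'{n}0.npz')); im=c['image'][y0:y0+h,x0:x0+w,::-1]
    cv2.imwrite(f'pics/{n}crop.png',cv2.resize(im,None,fx=3.15,fy=3.15,interpolation=cv2.INTER_CUBIC))
for n in('top','scene'):
    c=dict(np.load(f'{n}0.npz'));hsv=cv2.cvtColor(c['image'],cv2.COLOR_RGB2HSV)
    m=cv2.inRange(hsv,(3,110,60),(14,255,255))
    k,l,s,ce=cv2.connectedComponentsWithStats(m)
    for i in range(1,k):
        if s[i,4]>60: print(n,s[i],ce[i],ray(c,[ce[i]],.04).round(3))
E
```

```text
top [266 255  20  20 253] [275.76284585 264.15810277] [[ 0.397 -0.267  0.04 ]]
top [271 288  20  22 269] [280.91821561 297.33828996] [[ 0.32  -0.279  0.04 ]]
scene [256 170  34  40 700] [272.67285714 189.32714286] [[ 0.368 -0.274  0.04 ]]
scene [ 67 232  47  46 652] [ 87.93251534 255.13957055] [[ 0.439 -0.714  0.04 ]]
scene [ 381  289   48   78 2599] [403.04578684 326.03116583] [[ 0.82  -0.171  0.04 ]]
```

View pics/topcrop.png

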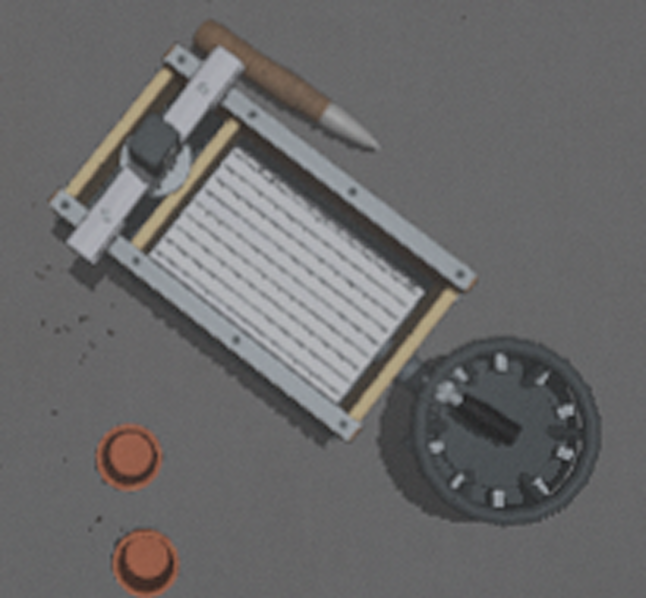

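```bash
python3 - <<'E'
from h import *
c=dict(np.load('top0.npz'))
f=lambda p:np.array(p)/3.15+[235,120]-0.35
S=ray(c,f([[180,60],[460,275],[65,205],[345,425]]),.098)
print(S.round(4)); print(np.linalg.norm(S[0]-S[2]),np.linalg.norm(S[1]-S[3]),np.linalg.norm(S[0]-S[1]),np.linalg.norm(S[2]-S[3]))
d=(S[0]-S[1]+S[2]-S[3])[:2]; yaw=np.arctan2(d[1],d[0]); print('yaw',np.degrees(yaw))
ex=np.array([np.cos(yaw),np.sin(yaw)]);ey=np.array([-ex[1],ex[0]])
m=S.mean(0)[:2]; W=ray(c,f([[506,430]]),.1)[0]; print('W',W, 'rel mean',(W[:2]-m)@ex,(W[:2]-m)@ey)
o1=m-.03*ex;o2=W[:2]+.186*ex; print('origin',o1,o2)
g=ray(c,f([[155,140]]),.17)[0][:2]; print('gauge',(g-o1)@ex,(g-o1)@ey)
h=ray(c,f([[455,397],[515,435]]),.1); dd=(h[0]-h[1])[:2]; print('handle piv',h,np.degrees(np.arctan2(dd[1],dd[0])))
pots=ray(c,f([[129,457],[145,562]]),.045)
for p in pots: print(p,(p[:2]-o1)@ex,(p[:2]-o1)@ey)
E
```

```text
[[ 0.6828 -0.3049  0.098 ]
 [ 0.5274 -0.502   0.098 ]
 [ 0.5778 -0.2226  0.098 ]
 [ 0.4222 -0.4201  0.098 ]]
0.13334757053456706 0.13334898434890496 0.2509549157306583 0.2514848210031908
yaw 51.761322287993025
W [ 0.41928347 -0.53099161  0.1       ] rel mean -0.21488535493268923 0.00032798979598658924
origin [ 0.53397379 -0.3859784 ] [ 0.53440608 -0.38489991]
gauge 0.12441776726581077 -0.00021318020769423845
handle piv [[ 0.44194455 -0.49640029  0.1       ]
 [ 0.41587221 -0.53707684  0.1       ]] 57.341460345283096
[ 0.39564305 -0.26669397  0.045     ] 0.008072417108623126 0.18248015878493942
[ 0.31895593 -0.27872644  0.045     ] -0.048842982462743316 0.23526586959358164
```

```bash
cat >> h.py <<'E'
YAW=np.radians(51.8); O=np.array([.5342,-.3855])
EX=np.array([np.cos(YAW),np.sin(YAW),0]);EY=np.array([-EX[1],EX[0],0])
RT=np.c_[[0,0,-1],-EX*1,EY*1]  # tool x down, y=-EX, z=EY
if np.linalg.det(RT)<0: RT[:,1]*=-1
def st(x,y,z): return np.r_[O,0]+x*EX+y*EY+[0,0,z]
def rep(target=None,flip=False):
    s=bot.get_state();p,R=tool()
    q=p-np.r_[O,0]
    rt=RT@np.diag([1,-1,-1]) if flip else RT
    print('t',round(s['time'],2),'stand mm',(np.array([q@EX,q@EY,q[2]])*1e3).round(1),'F',np.round(s['force'],1),'op',round(s['opening']*1e3,1),
      'dr',Ro.from_matrix(R.T@rt).as_rotvec(degrees=True).round(2))
    if target is not None: print('delta tool mm',(R.T@(st(*target)-p)*1e3).round(1), 'with RT',(rt.T@(st(*target)-p)*1e3).round(1))
E
python3 - <<'E'
from h import *
print(RT)
rep((-.174,0,.2)); rep(flip=True)
print(bot.get_state()['joint_positions'])
E
```

```text
[[ 0.         -0.6184084  -0.78585689]
 [ 0.         -0.78585689  0.6184084 ]
 [-1.         -0.          0.        ]]
t 0.1 stand mm [-397.4  124.5  188.7] F [-0.2 -0.  -0.2] op 94.3 dr [ 1.4526e+02 -4.0000e-02  1.2000e-01]
delta tool mm [-11.3 254.6 -25. ] with RT [ -11.3 -223.4 -124.5]
t 0.1 stand mm [-397.4  124.5  188.7] F [-0.2 -0.  -0.2] op 94.3 dr [-3.474e+01 -9.000e-02 -3.000e-02]
[69.16976039 36.05297152  2.20213567 86.9890342  -1.54609274 57.08266885
 -1.14477922]
```

```bash
sed -i 's/^def st/RT=RT@np.diag([1,-1,-1])\ndef st/' h.py
python3 -m handwheel '[{"delta_pos":[0,0,0],"dr":[-8.7,0,0],"gripper":0.1},{"delta_pos":[0,0,0],"dr":[-8.7,0,0],"gripper":0.1},{"delta_pos":[0,0,0],"dr":[-8.7,0,0],"gripper":0.1},{"delta_pos":[0,0,0],"dr":[-8.6,0,0],"gripper":0.1},{"delta_pos":[-0.003,0.04,0.022],"dr":[0,0,0],"gripper":0.1},{"delta_pos":[-0.003,0.04,0.022],"dr":[0,0,0],"gripper":0.1},{"delta_pos":[-0.003,0.04,0.022],"dr":[0,0,0],"gripper":0.1},{"delta_pos":[-0.003,0.04,0.022],"dr":[0,0,0],"gripper":0.1}]' 10
python3 -c "
from h import *
rep((-.174,0,.2))"
```

```text
time: 1.1
eef_pos: [0.3541, -0.5452, 0.1957]
tool_rot: [170.0, 89.4, 132.3]
force: [0.6, -1.5, -0.2]
opening: 0.0416
t 1.1 stand mm [-236.9   42.8  195.7] F [ 0.6 -1.5 -0.2] op 41.6 dr [ 0.53 -0.64 -0.11]
delta tool mm [-4.6 62.5 43.3] with RT [-4.3 62.9 42.8]
```

```bash

python3 -m handwheel '[{"delta_pos":[0,0.021,0.0143],"dr":[0.2,-0.2,0],"gripper":0.1},{"delta_pos":[0,0.021,0.0143],"dr":[0.2,-0.2,0],"gripper":0.1},{"delta_pos":[0,0.021,0.0143],"dr":[0.1,-0.2,0],"gripper":0.1},{"delta_pos":[0,0,0],"dr":[0,0,0],"gripper":0.1},{"delta_pos":[0,0,0],"dr":[0,0,0],"gripper":0.1},{"delta_pos":[0,0,0],"dr":[0,0,0],"gripper":0.1},{"delta_pos":[0,0,0],"dr":[0,0,0],"gripper":0.1},{"delta_pos":[0,0,0],"dr":[0,0,0],"gripper":0.1}]'
python3 -c "
from h import *
rep((-.174,0,.098))
c=cam('wrist');save(c,'w1')
P=proj(c,[st(-.186,0,.094),st(-.186+.05,0,.094),st(-.186+.012,0,.094)]);print(P)"
```

```text
time: 2.1
eef_pos: [0.428, -0.5187, 0.1932]
tool_rot: [154.6, 89.6, 116.5]
force: [-0.3, 1.0, -0.7]
opening: 0.0425
t 2.1 stand mm [-170.3    1.1  193.2] F [-0.3  1.  -0.7] op 42.5 dr [ 0.17 -0.32 -0.15]
delta tool mm [95.2 -3.9  1.6] with RT [95.2 -3.7  1.1]
[[281.72862948 221.62556897]
 [281.93670104 167.53051832]
 [281.77693445 209.07790505]]
```

View pics/w1.png

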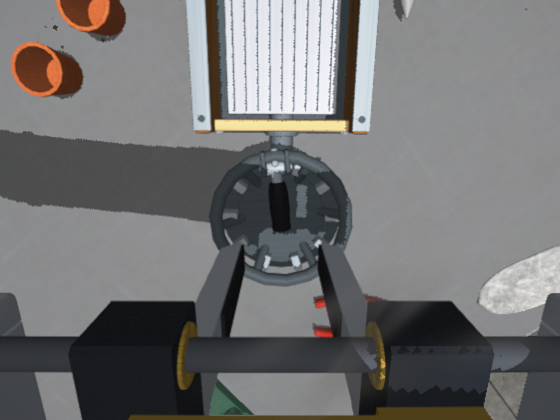

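The wrist view shows the folded black handle from pivot (277,168) to tip (283,230), right between the jaws' line of descent; predicted positions agree to ~1 mm. Descend and grip.

```bash

python3 -m handwheel '[{"delta_pos":[0.025,-0.004,0.0],"dr":[0,-0.2,0],"gripper":0.1},{"delta_pos":[0.025,0,0],"dr":[0,0,0],"gripper":0.1},{"delta_pos":[0.025,0,0],"dr":[0,0,0],"gripper":0.1},{"delta_pos":[0.015,0,0],"dr":[0,0,0],"gripper":0.1},{"delta_pos":[0.004,0,0],"dr":[0,0,0],"gripper":0.1},{"delta_pos":[0,0,0],"dr":[0,0,0],"gripper":0.7},{"delta_pos":[0,0,0],"dr":[0,0,0],"gripper":0.7},{"delta_pos":[0,0,0],"dr":[0,0,0],"gripper":0.7}]' 10
python3 -c "
from h import *
rep((-.174,0,.098))"
```

```text
time: 3.15
eef_pos: [0.4267, -0.5248, 0.1003]
tool_rot: [10.3, 89.7, -27.9]
force: [0.1, -0.1, -0.1]
opening: 0.0164
t 3.15 stand mm [-175.9   -1.6  100.3] F [ 0.1 -0.1 -0.1] op 16.4 dr [ 0.09  0.3  -0.05]
delta tool mm [ 2.3  1.9 -1.6] with RT [ 2.3  1.9 -1.6]
```

```bash

python3 -m handwheel '[{"delta_pos":[0,0,0],"dr":[0,0,0],"gripper":0.9},{"delta_pos":[0,0,0],"dr":[0,0,0],"gripper":0.9},{"delta_pos":[0,0,0],"dr":[0,0,0],"gripper":0.9},{"delta_pos":[0,0,0],"dr":[0,0,0],"gripper":0.9},{"delta_pos":[0,0,0],"dr":[0,0,0],"gripper":0.9},{"delta_pos":[0,0,0],"dr":[0,0,0],"gripper":0.9},{"delta_pos":[0,0,0],"dr":[0,0,0],"gripper":0.9},{"delta_pos":[0,0,0],"dr":[0,0,0],"gripper":0.9}]' 10
python3 -c "
from h import *
rep((-.174,0,.098))
c=cam('wrist');im=c['image'][150:350,140:420];cv2.imwrite('pics/w2.png',cv2.resize(im[:,:,::-1],None,fx=2.5,fy=2.5))"
```

```text
time: 4.15
eef_pos: [0.4271, -0.5251, 0.1012]
tool_rot: [6.2, 89.6, -31.9]
force: [-0.4, 0.4, -0.3]
opening: 0.0047
t 4.15 stand mm [-175.9   -2.1  101.2] F [-0.4  0.4 -0.3] op 4.7 dr [ 0.09  0.38 -0.04]
delta tool mm [ 3.2  1.9 -2.1] with RT [ 3.2  1.9 -2.1]
```

View pics/w2.png

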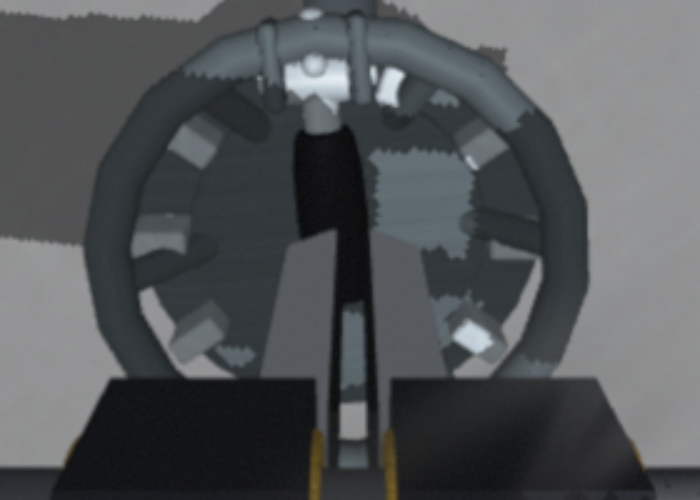

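```bash

python3 -c "
from h import *
c=cam('wrist');p,R=tool()
print('TCP,tip px',proj(c,[p,p+R@[.019,0,0],p+R@[.019,.008,0]]))
print('handle r=50,37,12,-8 axis',proj(c,[st(-.186+r,0,.094) for r in(.05,.037,.012,-.008)]))
print(proj(c,[st(-.186,.066,.094),st(-.186,-.066,.094),st(-.12,0,.094)]))
a=cam('scene');save(a,'s1');im=a['image'][140:290,110:300];cv2.imwrite('pics/s1.png',cv2.resize(im[:,:,::-1],None,fx=4,fy=4))
print(proj(a,[st(-.186,0,.094),p,p+R@[.019,0,0],st(-.136,0,.094)]))
"
```

```text
TCP,tip px [[279.76816089 246.44335152]
 [279.84268702 235.79709321]
 [279.83197513 224.60115101]]
handle r=50,37,12,-8 axis [[276.30921655 181.16903625]
 [276.35426669 201.73134633]
 [276.43757247 239.37847452]
 [276.50120362 267.81462436]]
[[175.2354447  256.71395828]
 [377.30991847 256.42897051]
 [276.25207634 154.8767317 ]]
[[165.86632329 210.92566748]
 [168.90223606 210.08780578]
 [170.40322169 216.60294778]
 [186.48948527 215.93668702]]
```

View pics/s1.png

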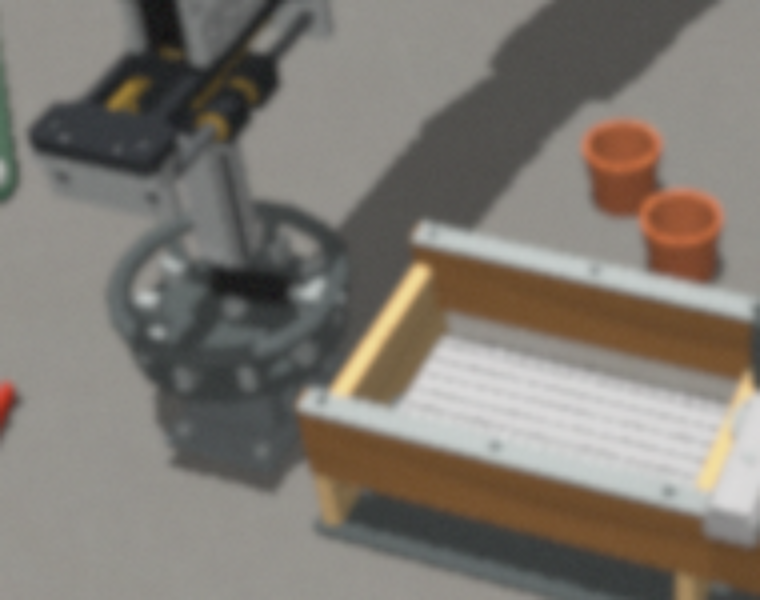

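```bash

python3 -m handwheel '[{"delta_pos":[0.003,0,0],"dr":[0,0,0],"gripper":0.9},{"delta_pos":[0.003,0,0],"dr":[0,0,0],"gripper":0.9},{"delta_pos":[0.002,0,0],"dr":[0,0,0],"gripper":0.9},{"delta_pos":[0.002,0,0],"dr":[0,0,0],"gripper":0.9},{"delta_pos":[0.002,0,0],"dr":[0,0,0],"gripper":0.9},{"delta_pos":[0,0,0],"dr":[0,0,0],"gripper":0.9},{"delta_pos":[0,0,0],"dr":[0,0,0],"gripper":0.9},{"delta_pos":[0,0,0],"dr":[0,0,0],"gripper":0.9}]' 10
python3 -c "
from h import *
rep((-.174,0,.098))
print(np.array(bot.camera('wrist')['T_tool_cam']).round(4).tolist())"
```

```text
time: 5.3
eef_pos: [0.427, -0.525, 0.0881]
tool_rot: [6.7, 89.6, -31.4]
force: [-0.4, -0.8, -1.1]
opening: 0.0051
t 5.3 stand mm [-175.9   -2.1   88.1] F [-0.4 -0.8 -1.1] op 5.1 dr [ 0.09  0.35 -0.04]
delta tool mm [-9.9  1.9 -2. ] with RT [-9.9  1.9 -2.1]
[[-0.0005, -0.2735, 0.9619, -0.1954], [-0.0001, -0.9619, -0.2735, 0.0797], [1.0, -0.0002, 0.0004, 0.0006], [0.0, 0.0, 0.0, 1.0]]
```

```bash

python3 -c "
from h import *
c=cam('wrist');im=c['image'][150:350,140:420];A=cv2.resize(im[:,:,::-1],None,fx=1.9,fy=1.9)
a=cam('scene');im=a['image'][160:260,110:250];B=cv2.resize(im[:,:,::-1],None,fx=3.8,fy=3.8)[:220*1]
B=cv2.resize(im[:,:,::-1],(532,380)); cv2.imwrite('pics/w3.png',cv2.resize(np.vstack([A[:, :532],B[:, :532]]),(532*3//4,760*3//4)))
s=bot.get_state();print(s['joint_positions'])
"
```

```text
[52.34497296 44.40487357 -6.67739082 87.70549259  6.15453498 47.9034938
  5.35186591]
```

View pics/w3.png

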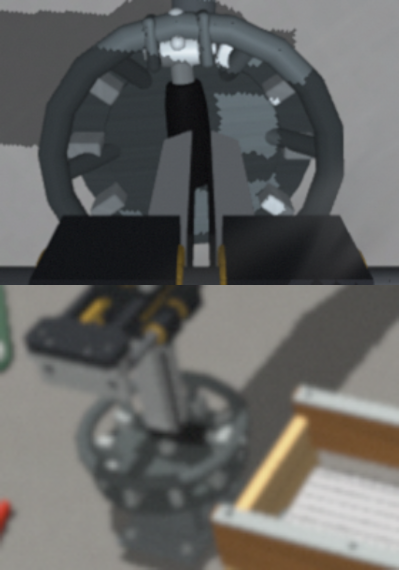

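```bash

python3 -m handwheel '[{"delta_pos":[0.002,0,0],"dr":[0,0,0],"gripper":0.9},{"delta_pos":[0.002,0,0],"dr":[0,0,0],"gripper":0.9},{"delta_pos":[0.002,0,0],"dr":[0,0,0],"gripper":0.9},{"delta_pos":[0,0,0],"dr":[0,0,0],"gripper":0.9},{"delta_pos":[0,0,0],"dr":[0,0,0],"gripper":0.9},{"delta_pos":[0,0,0],"dr":[0,0,0],"gripper":0.9},{"delta_pos":[0,0,0],"dr":[0,0,0],"gripper":0.9},{"delta_pos":[0,0,0],"dr":[0,0,0],"gripper":0.9}]' 10
python3 -c "
from h import *
rep((-.174,0,.098))"
```

```text
time: 6.45
eef_pos: [0.4315, -0.5281, 0.0858]
tool_rot: [0.9, 89.0, -37.2]
force: [0.4, 0.3, 1.9]
opening: 0.0046
t 6.45 stand mm [-175.6   -7.5   85.8] F [0.4 0.3 1.9] op 4.6 dr [ 0.12  0.99 -0.02]
delta tool mm [-12.3   1.6  -7.2] with RT [-12.2   1.6  -7.5]
```

```bash

python3 -c "
from h import *
c=bot.camera('wrist');K=np.array(c['intrinsics']);T=np.array(c['T_tool_cam']);print(K[0,0],K[1,2])
d=K[0,0]/1.70
for dd in (d,K[0,0]/1.6,K[0,0]/1.8):
  v=244; pc=np.array([0,(v-K[1,2])/K[1,1]*dd,dd,1]); print(dd,(T@pc)[:3].round(4))
for x in(-.04,-.02,0,.02):
  for y in(-.008,.008):
    q=np.linalg.inv(T)@[x,y,0,1]; print(x,y,'row',K[1,1]*q[1]/q[2]+K[1,2],'px/mm',K[0,0]/q[2]/1e3)
"
```

```text
336.14899244640816 209.16308317993887
197.73470143906363 [ 1.843977e+02 -7.370610e+01  8.390000e-02]
210.0931202790051 [ 1.959347e+02 -7.831770e+01  8.910000e-02]
186.74944024800453 [ 1.741425e+02 -6.960690e+01  7.930000e-02]
-0.04 -0.008 row 290.33472616041126 px/mm 1.937990595572952
-0.04 0.008 row 261.83766211391855 px/mm 1.9881437790164727
-0.02 -0.008 row 272.6893532837007 px/mm 1.7445072379065403
-0.02 0.008 row 246.69346457453366 px/mm 1.7850412968398885
0 -0.008 row 258.24747814269847 px/mm 1.5861505677016148
0 0.008 row 234.35664123611778 px/mm 1.6195891865058831
0.02 -0.008 row 246.20931379687775 px/mm 1.4541508375715886
0.02 0.008 row 224.1127790414324 px/mm 1.4822062823668776
```

Pixel geometry and the contact agree: the fingertips really stand 16 mm *behind* the reported TCP (tool is 35 mm shorter than stated). I'll use true grasp z = reported + 35 mm.

```bash

python3 -m handwheel '[{"delta_pos":[-0.025,0,0],"dr":[0,0,0],"gripper":0.1},{"delta_pos":[0,0.0016,-0.0085],"dr":[0,1,0],"gripper":0.1},{"delta_pos":[0,0,0],"dr":[0,0,0],"gripper":0.1},{"delta_pos":[0,0,0],"dr":[0,0,0],"gripper":0.1},{"delta_pos":[0,0,0],"dr":[0,0,0],"gripper":0.1},{"delta_pos":[0,0,0],"dr":[0,0,0],"gripper":0.1},{"delta_pos":[0.015,0,0],"dr":[0,0,0],"gripper":0.1},{"delta_pos":[0.010,0,0],"dr":[0,0,0],"gripper":0.1}]' 10
python3 -c "
from h import *
rep((-.174,0.001,.063))"
```

```text
time: 7.5
eef_pos: [0.4212, -0.5179, 0.0799]
tool_rot: [174.4, 89.4, 136.3]
force: [0.9, -0.3, -1.7]
opening: 0.0426
t 7.5 stand mm [-173.9    6.9   79.9] F [ 0.9 -0.3 -1.7] op 42.6 dr [ 0.1  -0.64 -0.06]
delta tool mm [16.8 -0.1  6.1] with RT [16.9 -0.1  5.9]
```

```bash

python3 -m handwheel '[{"delta_pos":[0,0,0.0055],"dr":[0,-0.6,0],"gripper":0.1},{"delta_pos":[0.01,0,0],"dr":[0,0,0],"gripper":0.1},{"delta_pos":[0.006,0,0],"dr":[0,0,0],"gripper":0.1},{"delta_pos":[0,0,0],"dr":[0,0,0],"gripper":0.8},{"delta_pos":[0,0,0],"dr":[0,0,0],"gripper":0.8},{"delta_pos":[0,0,0],"dr":[0,0,0],"gripper":0.8},{"delta_pos":[0,0,0],"dr":[0,0,0],"gripper":0.8},{"delta_pos":[0,0,0],"dr":[0,0,0],"gripper":0.8}]' 10
python3 -c "
from h import *
rep((-.174,0.001,.063))"
```

```text
time: 8.5
eef_pos: [0.4244, -0.5202, 0.0612]
tool_rot: [160.5, 89.7, 122.5]
force: [-0.2, -0.1, -1.7]
opening: 0.0183
t 8.5 stand mm [-173.7    3.    61.2] F [-0.2 -0.1 -1.7] op 18.3 dr [ 0.12 -0.24 -0.09]
delta tool mm [-1.8 -0.3  2. ] with RT [-1.8 -0.3  2. ]
```

```bash

python3 -m handwheel '[{"delta_pos":[-0.008,0.001,0],"dr":[0,0,0],"gripper":0.8},{"delta_pos":[-0.0076,0.0025,-0.0002],"dr":[0,0,0],"gripper":0.8},{"delta_pos":[-0.0068,0.004,-0.0003],"dr":[0,0,0],"gripper":0.8},{"delta_pos":[-0.006,0.0053,-0.0004],"dr":[0,0,0],"gripper":0.8},{"delta_pos":[-0.0047,0.0064,-0.0005],"dr":[0,0,0],"gripper":0.8},{"delta_pos":[-0.0032,0.0073,-0.0006],"dr":[0,0,0],"gripper":0.8},{"delta_pos":[-0.0017,0.0077,-0.0006],"dr":[0,0,0],"gripper":0.8},{"delta_pos":[-0.0002,0.006,-0.0005],"dr":[0,0,0],"gripper":0.8}]' 20
python3 -c "
from h import *
rep((-.136,0.004,.097))"
```

```text
time: 9.5
eef_pos: [0.4407, -0.4994, 0.1001]
tool_rot: [-78.3, 88.9, -116.7]
force: [-2.3, -4.2, -1.0]
opening: 0.0172
t 9.5 stand mm [-147.4    3.   100.1] F [-2.3 -4.2 -1. ] op 17.2 dr [-0.22  0.21  1.03]
delta tool mm [ 2.9 11.4 -1.1] with RT [ 3.1 11.4 -1. ]
```

```bash

python3 -m handwheel '[{"delta_pos":[0.0,0.006,0],"dr":[0,0,0.3],"gripper":0.8},{"delta_pos":[0.001,0.006,0],"dr":[0,0,0.3],"gripper":0.8},{"delta_pos":[0.001,0.005,0],"dr":[0,0,0.3],"gripper":0.8},{"delta_pos":[0,0.004,0],"dr":[0,0,0],"gripper":0.8},{"delta_pos":[0,0.003,0],"dr":[0,0,0],"gripper":0.8},{"delta_pos":[0,0,0],"dr":[0,0,0],"gripper":0.8},{"delta_pos":[0,0,0],"dr":[0,0,0],"gripper":0.8},{"delta_pos":[0,0,0],"dr":[0,0,0],"gripper":0.8}]' 20
python3 -c "
from h import *
rep((-.136,0.004,.097))
c=cam('wrist');save(c,'w4');a=cam('scene');im=a['image'][150:260,100:250]
A=cv2.resize(c['image'][100:380,90:470][:,:,::-1],(560,412));B=cv2.resize(im[:,:,::-1],(240,176));B=np.vstack([B,np.zeros((236,240,3),np.uint8)]);cv2.imwrite('pics/w4.png',np.hstack([A,B]))"
```

```text
time: 10.5
eef_pos: [0.4564, -0.4797, 0.1028]
tool_rot: [-28.7, 89.6, -67.2]
force: [0.3, 2.5, 0.9]
opening: 0.0096
t 10.5 stand mm [-122.1    2.9  102.8] F [0.3 2.5 0.9] op 9.6 dr [-0.29  0.31  0.17]
delta tool mm [  5.9 -13.9  -1.1] with RT [  5.8 -13.9  -1.1]
```

View pics/w4.png

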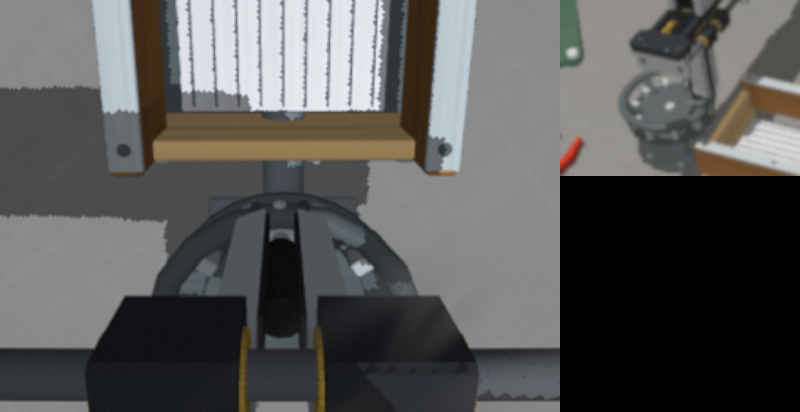

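```bash

python3 -c "
from h import *
c=cam('wrist')
for a in (60,72,80,90):
  a=np.radians(a); print([proj(c,[st(-.136-r*np.cos(a),.004,.094+r*np.sin(a))])[0].round(0).tolist() for r in(0,.013,.058)])
"
```

```text
[[278.0, 261.0], [278.0, 278.0], [278.0, 349.0]]
[[278.0, 261.0], [278.0, 275.0], [278.0, 338.0]]
[[278.0, 261.0], [278.0, 273.0], [278.0, 327.0]]
[[278.0, 261.0], [278.0, 270.0], [278.0, 311.0]]
```

```bash

python3 -m handwheel '[{"delta_pos":[0,0,0],"dr":[0,0,0],"gripper":0.2},{"delta_pos":[0,0,0],"dr":[0,0,0],"gripper":0.2},{"delta_pos":[0.006,-0.007,-0.001],"dr":[-0.3,0.3,0.2],"gripper":0.2},{"delta_pos":[0,-0.006,0],"dr":[0,0,0],"gripper":0.2},{"delta_pos":[0,0,0],"dr":[0,0,0],"gripper":0.85},{"delta_pos":[0,0,0],"dr":[0,0,0],"gripper":0.85},{"delta_pos":[0,0,0],"dr":[0,0,0],"gripper":0.85},{"delta_pos":[0,0,0],"dr":[0,0,0],"gripper":0.85}]' 30
python3 -c "
from h import *
rep((-.136,0.004,.097))"
python3 -m handwheel '[{"delta_pos":[0,0.003,0],"dr":[0,0,0],"gripper":0.85},{"delta_pos":[0,0.003,0],"dr":[0,0,0],"gripper":0.85},{"delta_pos":[0,0.003,0],"dr":[0,0,0],"gripper":0.85},{"delta_pos":[0,0,0],"dr":[0,0,0],"gripper":0.85},{"delta_pos":[0,0,0],"dr":[0,0,0],"gripper":0.85},{"delta_pos":[0,0,0],"dr":[0,0,0],"gripper":0.85},{"delta_pos":[0,0,0],"dr":[0,0,0],"gripper":0.85},{"delta_pos":[0,0,0],"dr":[0,0,0],"gripper":0.85}]'
python3 -c "
from h import *
rep((-.136,0.004,.097))"
```

```text
time: 11.65
eef_pos: [0.4435, -0.495, 0.0958]
tool_rot: [-80.4, 89.7, -118.7]
force: [-0.4, -1.0, -1.4]
opening: 0.0175
t 11.65 stand mm [-142.1    3.5   95.8] F [-0.4 -1.  -1.4] op 17.5 dr [-0.17  0.05  0.32]
delta tool mm [-1.3  6.1 -0.5] with RT [-1.2  6.1 -0.5]
time: 12.65
eef_pos: [0.4434, -0.495, 0.0958]
tool_rot: [-83.8, 89.0, -122.4]
force: [-0.2, -1.3, -1.0]
opening: 0.0173
t 12.65 stand mm [-142.3    3.6   95.8] F [-0.2 -1.3 -1. ] op 17.3 dr [-0.38  0.1   0.99]
delta tool mm [-1.3  6.2 -0.4] with RT [-1.2  6.3 -0.4]
```

```bash
cat >> h.py <<'E'
def wind(step=24,n=8,lead=0):
    p,R=tool();q=p-np.r_[O,0]; x,y=q@EX*1e3+186,q@EY*1e3
    w=np.degrees(np.arctan2(-y,x)); rep(); print('r',round(np.hypot(x,y),1),'w',round(w,1))
    a=np.radians(w+lead+step*np.arange(n+1)); dy=50*np.diff(np.cos(a));dz=50*np.diff(np.sin(a))
    print([[0,round(u/1e3,4),round(v/1e3,4)] for u,v in zip(dy,dz)])
E
python3 -m handwheel '[{"delta_pos":[0,0,0],"dr":[0,0,0],"gripper":0.5},{"delta_pos":[0,0,0],"dr":[0,0,0],"gripper":0.5},{"delta_pos":[0,0.006,0],"dr":[-0.3,0,0.8],"gripper":0.5},{"delta_pos":[0,0,0],"dr":[0,0,0],"gripper":0.85},{"delta_pos":[0,0,0],"dr":[0,0,0],"gripper":0.85},{"delta_pos":[0,0,0],"dr":[0,0,0],"gripper":0.85},{"delta_pos":[0,0,0],"dr":[0,0,0],"gripper":0.85},{"delta_pos":[0,-0.0025,0.0206],"dr":[0,0,0],"gripper":0.85}]' 40
python3 -c "
from h import *
wind()"
```

```text
time: 13.65
eef_pos: [0.4616, -0.4999, 0.0959]
tool_rot: [165.9, 89.7, 127.7]
force: [-6.0, 0.8, 2.8]
opening: 0.0174
t 13.65 stand mm [-134.8  -13.7   95.9] F [-6.   0.8  2.8] op 17.4 dr [ 0.07 -0.28 -0.07]
r 53.0 w 15.0
[[0, np.float64(-0.0094), np.float64(0.0185)], [0, np.float64(-0.0162), np.float64(0.0131)], [0, np.float64(-0.0201), np.float64(0.0054)], [0, np.float64(-0.0205), np.float64(-0.0032)], [0, np.float64(-0.0174), np.float64(-0.0113)], [0, np.float64(-0.0113), np.float64(-0.0174)], [0, np.float64(-0.0033), np.float64(-0.0205)], [0, np.float64(0.0054), np.float64(-0.0201)]]
```

```bash

python3 -m handwheel '[{"delta_pos":[0,-0.0094,0.0185],"dr":[0,0,0],"gripper":0.85},{"delta_pos":[0,-0.0162,0.0131],"dr":[0,0,0],"gripper":0.85},{"delta_pos":[0,-0.0201,0.0054],"dr":[0,0,0],"gripper":0.85},{"delta_pos":[0,-0.0205,-0.0032],"dr":[0,0,0],"gripper":0.85},{"delta_pos":[0,-0.0174,-0.0113],"dr":[0,0,0],"gripper":0.85},{"delta_pos":[0,-0.0113,-0.0174],"dr":[0,0,0],"gripper":0.85},{"delta_pos":[0,-0.0033,-0.0205],"dr":[0,0,0],"gripper":0.85},{"delta_pos":[0,0.0054,-0.0201],"dr":[0,0,0],"gripper":0.85}]' 40
python3 -c "
from h import *
wind()"
```

```text
time: 14.65
eef_pos: [0.3781, -0.5554, 0.096]
tool_rot: [36.4, 89.5, -1.6]
force: [6.0, -1.1, -3.6]
opening: 0.0172
t 14.65 stand mm [-230.    17.7   96. ] F [ 6.  -1.1 -3.6] op 17.2 dr [ 0.15  0.38 -0.28]
r 47.4 w -158.2
[[0, np.float64(0.0116), np.float64(-0.0173)], [0, np.float64(0.0176), np.float64(-0.0111)], [0, np.float64(0.0206), np.float64(-0.003)], [0, np.float64(0.02), np.float64(0.0057)], [0, np.float64(0.016), np.float64(0.0133)], [0, np.float64(0.0092), np.float64(0.0187)], [0, np.float64(0.0008), np.float64(0.0208)], [0, np.float64(-0.0077), np.float64(0.0193)]]
```

```bash

python3 -m handwheel '[{"delta_pos":[0,0.0116,-0.0173],"dr":[0,0,0],"gripper":0.85},{"delta_pos":[0,0.0176,-0.0111],"dr":[0,0,0],"gripper":0.85},{"delta_pos":[0,0.0206,-0.003],"dr":[0,0,0],"gripper":0.85},{"delta_pos":[0,0.02,0.0057],"dr":[0,0,0],"gripper":0.85},{"delta_pos":[0,0.016,0.0133],"dr":[0,0,0],"gripper":0.85},{"delta_pos":[0,0.0092,0.0187],"dr":[0,0,0],"gripper":0.85},{"delta_pos":[0,0.0008,0.0208],"dr":[0,0,0],"gripper":0.85},{"delta_pos":[0,-0.0077,0.0193],"dr":[0,0,0],"gripper":0.85}]' 40
python3 -m handwheel '[{"delta_pos":[0,-0.0136,0.0157],"dr":[0,0,0],"gripper":0.85},{"delta_pos":[0,-0.0188,0.0088],"dr":[0,0,0],"gripper":0.85},{"delta_pos":[0,-0.0208,0.0004],"dr":[0,0,0],"gripper":0.85},{"delta_pos":[0,-0.0191,-0.0081],"dr":[0,0,0],"gripper":0.85},{"delta_pos":[0,-0.0142,-0.0152],"dr":[0,0,0],"gripper":0.85},{"delta_pos":[0,-0.0068,-0.0197],"dr":[0,0,0],"gripper":0.85},{"delta_pos":[0,0.0018,-0.0207],"dr":[0,0,0],"gripper":0.85},{"delta_pos":[0,0.0101,-0.0182],"dr":[0,0,0],"gripper":0.85}]' 40
python3 -c "
from h import *
wind()"
```

```text
time: 15.65
eef_pos: [0.4457, -0.4897, 0.0953]
tool_rot: [164.2, 86.8, 125.7]
force: [4.7, 15.2, 9.4]
opening: 0.0174
time: 16.65
eef_pos: [0.4503, -0.4899, 0.0959]
tool_rot: [61.5, 82.9, 25.5]
force: [-3.9, -13.6, 0.6]
opening: 0.0175
t 16.65 stand mm [-134.     1.4   95.9] F [ -3.9 -13.6   0.6] op 17.5 dr [ 2.19  3.29 -6.33]
r 52.0 w -1.5
[[0, np.float64(-0.0038), np.float64(0.0204)], [0, np.float64(-0.0118), np.float64(0.0171)], [0, np.float64(-0.0177), np.float64(0.0109)], [0, np.float64(-0.0206), np.float64(0.0027)], [0, np.float64(-0.0199), np.float64(-0.0059)], [0, np.float64(-0.0158), np.float64(-0.0135)], [0, np.float64(-0.009), np.float64(-0.0188)], [0, np.float64(-0.0006), np.float64(-0.0208)]]
```

```bash

python3 -c "
from h import *
s=bot.get_state();print(s['joint_positions'],s['effort'],s['wrist_torque'])
a=cam('scene');b=cam('top')
A=cv2.resize(a['image'][100:300,80:360][:,:,::-1],(588,420));B=cv2.resize(b['image'][150:300,300:440][:,:,::-1],(210,225));B=np.vstack([B,np.zeros((195,210,3),np.uint8)]);cv2.imwrite('pics/w5.png',np.hstack([A,B]))"
```

```text
[ 55.98938247  42.73680598 -11.89912303  91.27636798   1.7541765
  44.49814362  10.10563353] [ -9.35335457 -55.52680135 -11.72843814 -13.26170236  -4.09066603
   1.75201748   0.07944568] [-2.83535594  1.77312257 -0.16337181]
```

View pics/w5.png

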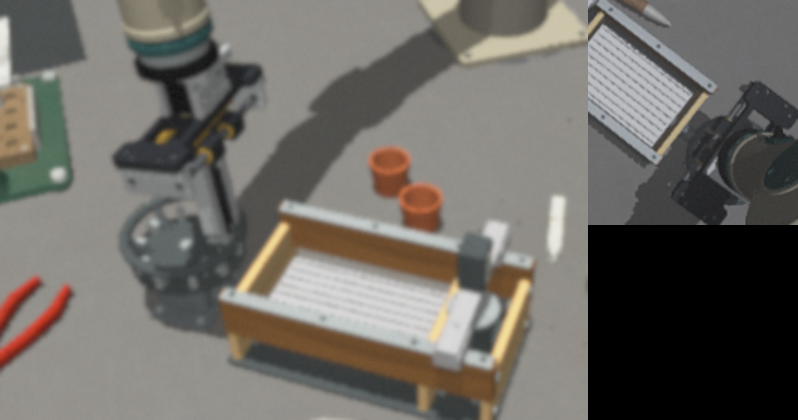

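```bash

python3 -m handwheel '[{"delta_pos":[0,0,0],"dr":[0,0,0],"gripper":0.3},{"delta_pos":[0,0,0],"dr":[0,0,0],"gripper":0.3},{"delta_pos":[0,0,0],"dr":[0,0,0],"gripper":0.3},{"delta_pos":[-0.03,0,0],"dr":[2,3,-6],"gripper":0.3},{"delta_pos":[-0.03,0,0],"dr":[0,0,0],"gripper":0.3},{"delta_pos":[-0.02,-0.03,0],"dr":[0,0,0],"gripper":0.3},{"delta_pos":[0,0,0],"dr":[0,0,0],"gripper":0.3},{"delta_pos":[0,0,0],"dr":[0,0,0],"gripper":0.3}]' 40
python3 -c "
from h import *
rep()
c=cam('wrist');save(c,'w6')
for a in (60,75,90):
  a=np.radians(a); print([proj(c,[st(-.136-r*np.cos(a),.0,.094+r*np.sin(a))])[0].round(0).tolist() for r in(0,.013,.058)])
print(proj(c,[st(-.186,.066,.094),st(-.186,-.066,.094),st(-.12,0,.094)]))
"
```

```text
time: 17.75
eef_pos: [0.4267, -0.5098, 0.175]
tool_rot: [136.6, 89.3, 98.5]
force: [0.4, -0.3, -0.4]
opening: 0.0331
t 17.75 stand mm [-164.1    7.6  175. ] F [ 0.4 -0.3 -0.4] op 33.1 dr [ 0.18 -0.49 -0.46]
[[290.0, 179.0], [290.0, 189.0], [291.0, 232.0]]
[[290.0, 179.0], [290.0, 186.0], [291.0, 215.0]]
[[290.0, 179.0], [290.0, 182.0], [292.0, 194.0]]
[[213.94086701 234.89029582]
 [365.00687519 235.72640991]
 [290.15350674 159.51950903]]
```

View pics/w6.png

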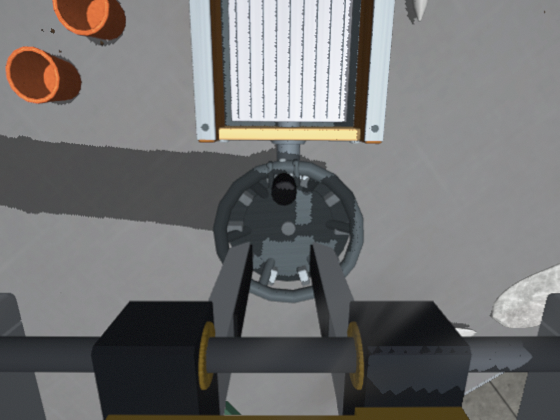

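```bash

python3 -c "
from h import *
c=cam('wrist')
q=ray(c,[[284,190]],.152)[0]-np.r_[O,0];print('top',q@EX,q@EY)
g=cv2.cvtColor(c['image'],cv2.COLOR_RGB2GRAY)
for r in(60,90):
  u=np.where(g[r,200:400]>170)[0]+200; print(r,u.min(),u.max(),g[r,195:385:5])
  for z in(.033,.039,.045):
    e=ray(c,[[230,r],[352,r]],z);print(z,np.linalg.norm(e[0]-e[1]))
rep((-.136,0.004,.097))
" | cut -c1-200
```

```text
top -0.13379373292052188 0.005081176618083922
60 200 389 [198 203 204 201  47  49 100 175 231 232 230 161 233 234 237 234 131 233
 231 184 235 237 237 236 180 235 238 228 237 184 239  63  53  42  41 140
 218 215]
0.033 0.11353015918391175
0.039 0.11151454414231197
0.045 0.10949892910071223
90 200 386 [196 204 209 214  44  48  66 109 235 233 231 118 236 235 239 237 193 235
 234 222 240 239 239 239 156 237 241 241 240 155 196  54  58  41  41 218
 219 216]
0.033 0.11601358705850096
0.039 0.11395388122539045
0.045 0.11189417539228004
t 17.85 stand mm [-164.9    7.7  174.9] F [ 0.2 -0.7  0.5] op 33.1 dr [ 0.16 -0.51 -0.41]
delta tool mm [78.  28.3  4.5] with RT [77.9 28.9  3.7]
```

```bash

python3 -m handwheel '[{"delta_pos":[0,0.029,0.003],"dr":[0,-0.5,-0.4],"gripper":0.3},{"delta_pos":[0.03,0,0],"dr":[0,0,0],"gripper":0.3},{"delta_pos":[0.03,0,0],"dr":[0,0,0],"gripper":0.3},{"delta_pos":[0.017,0,0],"dr":[0,0,0],"gripper":0.3},{"delta_pos":[0,0,0],"dr":[0,0,0],"gripper":0.85},{"delta_pos":[0,0,0],"dr":[0,0,0],"gripper":0.85},{"delta_pos":[0,0,0],"dr":[0,0,0],"gripper":0.85},{"delta_pos":[0,0,0],"dr":[0,0,0],"gripper":0.85}]' 40
python3 -c "
from h import *
wind()"
python3 -m handwheel '[{"delta_pos":[0,-0.001,0.013],"dr":[0,0,0],"gripper":0.85},{"delta_pos":[0,-0.004,0.013],"dr":[0,0,0],"gripper":0.85},{"delta_pos":[0,0,0],"dr":[0,0,0],"gripper":0.85},{"delta_pos":[0,0,0],"dr":[0,0,0],"gripper":0.85},{"delta_pos":[0,0,0],"dr":[0,0,0],"gripper":0.85},{"delta_pos":[0,0,0],"dr":[0,0,0],"gripper":0.85},{"delta_pos":[0,0,0],"dr":[0,0,0],"gripper":0.85},{"delta_pos":[0,0,0],"dr":[0,0,0],"gripper":0.85}]' 40
python3 -c "
from h import *
wind()"
```

```text
time: 18.85
eef_pos: [0.4487, -0.4844, 0.0934]
tool_rot: [134.5, 89.7, 96.7]
force: [0.6, 0.0, -5.1]
opening: 0.0174
t 18.85 stand mm [-130.6    6.    93.4] F [ 0.6  0.  -5.1] op 17.4 dr [ 0.33 -0.19 -0.19]
r 55.7 w -6.2
[[0, np.float64(-0.0021), np.float64(0.0207)], [0, np.float64(-0.0103), np.float64(0.018)], [0, np.float64(-0.0168), np.float64(0.0123)], [0, np.float64(-0.0203), np.float64(0.0044)], [0, np.float64(-0.0203), np.float64(-0.0043)], [0, np.float64(-0.0169), np.float64(-0.0122)], [0, np.float64(-0.0104), np.float64(-0.018)], [0, np.float64(-0.0022), np.float64(-0.0207)]]
time: 19.85
eef_pos: [0.4647, -0.5016, 0.0934]
tool_rot: [147.1, 89.5, 109.2]
force: [1.3, -0.1, -6.4]
opening: 0.017
t 19.85 stand mm [-134.2  -17.2   93.4] F [ 1.3 -0.1 -6.4] op 17.0 dr [ 0.34 -0.46 -0.29]
r 54.6 w 18.3
[[0, np.float64(-0.0105), np.float64(0.0179)], [0, np.float64(-0.0169), np.float64(0.0121)], [0, np.float64(-0.0204), np.float64(0.0042)], [0, np.float64(-0.0203), np.float64(-0.0044)], [0, np.float64(-0.0167), np.float64(-0.0123)], [0, np.float64(-0.0103), np.float64(-0.0181)], [0, np.float64(-0.0021), np.float64(-0.0207)], [0, np.float64(0.0065), np.float64(-0.0197)]]
```

```bash
sed -i 's/1e3+186/1e3+181.5/' h.py; python3 -c "
from h import *
wind()"
```

```text
t 19.85 stand mm [-134.2  -17.2   93.4] F [ 1.3 -0.1 -6.4] op 17.0 dr [ 0.34 -0.46 -0.29]
r 50.3 w 20.0
[[0, np.float64(-0.011), np.float64(0.0176)], [0, np.float64(-0.0172), np.float64(0.0116)], [0, np.float64(-0.0205), np.float64(0.0036)], [0, np.float64(-0.0202), np.float64(-0.005)], [0, np.float64(-0.0164), np.float64(-0.0128)], [0, np.float64(-0.0098), np.float64(-0.0183)], [0, np.float64(-0.0015), np.float64(-0.0207)], [0, np.float64(0.0071), np.float64(-0.0195)]]
```

```bash

python3 -m handwheel '[{"delta_pos":[0,-0.011,0.0176],"dr":[0,0,0],"gripper":0.85},{"delta_pos":[0,-0.0172,0.0116],"dr":[0,0,0],"gripper":0.85},{"delta_pos":[0,-0.0205,0.0036],"dr":[0,0,0],"gripper":0.85},{"delta_pos":[0,-0.0202,-0.005],"dr":[0,0,0],"gripper":0.85},{"delta_pos":[0,-0.0164,-0.0128],"dr":[0,0,0],"gripper":0.85},{"delta_pos":[0,-0.0098,-0.0183],"dr":[0,0,0],"gripper":0.85},{"delta_pos":[0,-0.0015,-0.0207],"dr":[0,0,0],"gripper":0.85},{"delta_pos":[0,0.0071,-0.0195],"dr":[0,0,0],"gripper":0.85}]' 40
python3 -c "
from h import *
wind()"
```

```text
time: 20.85
eef_pos: [0.3811, -0.5558, 0.0934]
tool_rot: [7.0, 89.1, -30.6]
force: [0.8, -5.3, -6.1]
opening: 0.0173
t 20.85 stand mm [-228.5   15.    93.4] F [ 0.8 -5.3 -6.1] op 17.3 dr [ 0.52  0.91 -0.12]
r 49.3 w -162.3
[[0, np.float64(0.0103), np.float64(-0.0181)], [0, np.float64(0.0168), np.float64(-0.0123)], [0, np.float64(0.0203), np.float64(-0.0044)], [0, np.float64(0.0204), np.float64(0.0042)], [0, np.float64(0.0169), np.float64(0.0121)], [0, np.float64(0.0105), np.float64(0.018)], [0, np.float64(0.0023), np.float64(0.0207)], [0, np.float64(-0.0063), np.float64(0.0198)]]
```

```bash

python3 -m handwheel '[{"delta_pos":[0,0.0103,-0.0181],"dr":[0,0,0],"gripper":0.85},{"delta_pos":[0,0.0168,-0.0123],"dr":[0,0,0],"gripper":0.85},{"delta_pos":[0,0.0203,-0.0044],"dr":[0,0,0],"gripper":0.85},{"delta_pos":[0,0.0204,0.0042],"dr":[0,0,0],"gripper":0.85},{"delta_pos":[0,0.0169,0.0121],"dr":[0,0,0],"gripper":0.85},{"delta_pos":[0,0,0],"dr":[0,0,0],"gripper":0.85},{"delta_pos":[0,0,0],"dr":[0,0,0],"gripper":0.85},{"delta_pos":[0,0,0],"dr":[0,0,0],"gripper":0.85}]' 40
python3 -c "
from h import *
wind()"
```

```text
time: 21.85
eef_pos: [0.4097, -0.4777, 0.0933]
tool_rot: [-42.1, 89.5, -80.2]
force: [0.7, -1.0, -4.5]
opening: 0.0176
t 21.85 stand mm [-149.4   40.8   93.3] F [ 0.7 -1.  -4.5] op 17.6 dr [0.11 0.4  0.36]
r 51.9 w -51.9
[[0, np.float64(0.0133), np.float64(0.016)], [0, np.float64(0.0057), np.float64(0.02)], [0, np.float64(-0.0029), np.float64(0.0206)], [0, np.float64(-0.0111), np.float64(0.0176)], [0, np.float64(-0.0173), np.float64(0.0116)], [0, np.float64(-0.0205), np.float64(0.0036)], [0, np.float64(-0.0202), np.float64(-0.0051)], [0, np.float64(-0.0164), np.float64(-0.0128)]]
```

```bash

python3 -m handwheel '[{"delta_pos":[0,0.0133,0.016],"dr":[0,0,0],"gripper":0.85},{"delta_pos":[0,0.0057,0.02],"dr":[0,0,0],"gripper":0.85},{"delta_pos":[0,-0.0029,0.0206],"dr":[0,0,0],"gripper":0.85},{"delta_pos":[0,-0.0111,0.0176],"dr":[0,0,0],"gripper":0.85},{"delta_pos":[0,-0.0173,0.0116],"dr":[0,0,0],"gripper":0.85},{"delta_pos":[0,-0.0205,0.0036],"dr":[0,0,0],"gripper":0.85},{"delta_pos":[0,0,0],"dr":[0,0,0],"gripper":0.85},{"delta_pos":[0,0,0],"dr":[0,0,0],"gripper":0.85}]' 40
python3 -c "
from h import *
wind()"
```

```text
time: 22.85
eef_pos: [0.4682, -0.5434, 0.0934]
tool_rot: [100.0, 88.8, 62.1]
force: [1.9, 1.7, -2.9]
opening: 0.0172
t 22.85 stand mm [-164.9  -45.7   93.4] F [ 1.9  1.7 -2.9] op 17.2 dr [ 0.3  -0.2  -1.14]
r 48.7 w 70.1
[[0, np.float64(-0.0206), np.float64(0.0029)], [0, np.float64(-0.02), np.float64(-0.0058)], [0, np.float64(-0.0159), np.float64(-0.0134)], [0, np.float64(-0.0091), np.float64(-0.0187)], [0, np.float64(-0.0007), np.float64(-0.0208)], [0, np.float64(0.0078), np.float64(-0.0193)], [0, np.float64(0.015), np.float64(-0.0144)], [0, np.float64(0.0195), np.float64(-0.0071)]]
```

```bash

python3 -m handwheel '[{"delta_pos":[0,-0.0206,0.0029],"dr":[0,0,0.5],"gripper":0.85},{"delta_pos":[0,-0.02,-0.0058],"dr":[0,0,0],"gripper":0.85},{"delta_pos":[0,-0.0159,-0.0134],"dr":[0,0,0],"gripper":0.85},{"delta_pos":[0,-0.0091,-0.0187],"dr":[0,0,0],"gripper":0.85},{"delta_pos":[0,-0.0007,-0.0208],"dr":[0,0,0],"gripper":0.85},{"delta_pos":[0,0.0078,-0.0193],"dr":[0,0,0],"gripper":0.85},{"delta_pos":[0,0.015,-0.0144],"dr":[0,0,0],"gripper":0.85},{"delta_pos":[0,0.0195,-0.0071],"dr":[0,0,0],"gripper":0.85}]' 40
python3 -c "
from h import *
wind()"
```

```text
time: 23.85
eef_pos: [0.3739, -0.5107, 0.0935]
tool_rot: [60.7, 88.4, 22.7]
force: [1.3, -5.2, -9.9]
opening: 0.0174
t 23.85 stand mm [-197.5   48.5   93.5] F [ 1.3 -5.2 -9.9] op 17.4 dr [ 0.17  0.76 -1.37]
r 51.1 w -108.3
[[0, np.float64(0.0207), np.float64(-0.0023)], [0, np.float64(0.0198), np.float64(0.0063)], [0, np.float64(0.0155), np.float64(0.0138)], [0, np.float64(0.0085), np.float64(0.019)], [0, np.float64(0.0001), np.float64(0.0208)], [0, np.float64(-0.0084), np.float64(0.019)], [0, np.float64(-0.0154), np.float64(0.014)], [0, np.float64(-0.0197), np.float64(0.0065)]]
```

```bash

python3 -m handwheel '[{"delta_pos":[0,0.0207,-0.0023],"dr":[0,0,-0.5],"gripper":0.85},{"delta_pos":[0,0.0198,0.0063],"dr":[0,0,0],"gripper":0.85},{"delta_pos":[0,0.0155,0.0138],"dr":[0,0,0],"gripper":0.85},{"delta_pos":[0,0.0085,0.019],"dr":[0,0,0],"gripper":0.85},{"delta_pos":[0,0.0001,0.0208],"dr":[0,0,0],"gripper":0.85},{"delta_pos":[0,-0.0084,0.019],"dr":[0,0,0],"gripper":0.85},{"delta_pos":[0,-0.0154,0.014],"dr":[0,0,0],"gripper":0.85},{"delta_pos":[0,0,0],"dr":[0,0,0],"gripper":0.85}]' 40
python3 -c "
from h import *
wind(12)"
```

```text
time: 24.85
eef_pos: [0.4698, -0.5128, 0.0935]
tool_rot: [117.5, 87.7, 79.7]
force: [-3.1, -3.5, -4.3]
opening: 0.0174
t 24.85 stand mm [-139.9  -28.1   93.5] F [-3.1 -3.5 -4.3] op 17.4 dr [ 0.35 -1.07 -2.05]
r 50.2 w 34.0
[[0, np.float64(-0.0067), np.float64(0.008)], [0, np.float64(-0.0082), np.float64(0.0064)], [0, np.float64(-0.0094), np.float64(0.0046)], [0, np.float64(-0.0101), np.float64(0.0025)], [0, np.float64(-0.0104), np.float64(0.0004)], [0, np.float64(-0.0103), np.float64(-0.0018)], [0, np.float64(-0.0097), np.float64(-0.0039)], [0, np.float64(-0.0087), np.float64(-0.0058)]]
```

```bash

python3 -m handwheel '[{"delta_pos":[0,-0.0067,0.008],"dr":[0,-0.5,-1],"gripper":0.85},{"delta_pos":[0,-0.0082,0.0064],"dr":[0,-0.5,-1],"gripper":0.85},{"delta_pos":[0,-0.0094,0.0046],"dr":[0,0,0],"gripper":0.85},{"delta_pos":[0,-0.0101,0.0025],"dr":[0,0,0],"gripper":0.85},{"delta_pos":[0,-0.0104,0.0004],"dr":[0,0,0],"gripper":0.85},{"delta_pos":[0,-0.0103,-0.0018],"dr":[0,0,0],"gripper":0.85},{"delta_pos":[0,0,0],"dr":[0,0,0],"gripper":0.85},{"delta_pos":[0,0,0],"dr":[0,0,0],"gripper":0.85}]' 40
python3 -c "
from h import *
wind(6)"
```

```text
time: 25.85
eef_pos: [0.4493, -0.5676, 0.0933]
tool_rot: [152.5, 89.5, 114.6]
force: [1.2, 4.0, 0.1]
opening: 0.0172
t 25.85 stand mm [-195.6  -45.8   93.3] F [1.2 4.  0.1] op 17.2 dr [ 0.3  -0.42 -0.22]
r 48.0 w 107.1
[[0, np.float64(-0.0049), np.float64(-0.0018)], [0, np.float64(-0.0047), np.float64(-0.0023)], [0, np.float64(-0.0044), np.float64(-0.0028)], [0, np.float64(-0.0041), np.float64(-0.0032)], [0, np.float64(-0.0038), np.float64(-0.0036)], [0, np.float64(-0.0034), np.float64(-0.004)], [0, np.float64(-0.0029), np.float64(-0.0043)], [0, np.float64(-0.0024), np.float64(-0.0046)]]
```

```bash

python3 -m handwheel '[{"delta_pos":[0,-0.0096,-0.0041],"dr":[0,0,0],"gripper":0.85},{"delta_pos":[0,-0.0085,-0.006],"dr":[0,0,0],"gripper":0.85},{"delta_pos":[0,-0.0070,-0.0077],"dr":[0,0,0],"gripper":0.85},{"delta_pos":[0,-0.0053,-0.0090],"dr":[0,0,0],"gripper":0.85},{"delta_pos":[0,-0.0034,-0.0099],"dr":[0,0,0],"gripper":0.85},{"delta_pos":[0,-0.0012,-0.0104],"dr":[0,0,0],"gripper":0.85},{"delta_pos":[0,0,0],"dr":[0,0,0],"gripper":0.85},{"delta_pos":[0,0,0],"dr":[0,0,0],"gripper":0.85}]' 40
python3 -c "
from h import *
wind(6)"
```

```text
time: 26.85
eef_pos: [0.3907, -0.5659, 0.0933]
tool_rot: [97.8, 89.7, 60.0]
force: [3.7, 0.8, -4.3]
opening: 0.0175
t 26.85 stand mm [-230.5    1.2   93.3] F [ 3.7  0.8 -4.3] op 17.5 dr [ 0.44 -0.05 -0.33]
r 49.0 w -178.6
[[0, np.float64(0.0004), np.float64(-0.0052)], [0, np.float64(0.0009), np.float64(-0.0051)], [0, np.float64(0.0015), np.float64(-0.005)], [0, np.float64(0.002), np.float64(-0.0048)], [0, np.float64(0.0025), np.float64(-0.0046)], [0, np.float64(0.003), np.float64(-0.0043)], [0, np.float64(0.0034), np.float64(-0.004)], [0, np.float64(0.0038), np.float64(-0.0036)]]
```

```bash

python3 -m handwheel '[{"delta_pos":[0,0,0],"dr":[0,0,0],"gripper":0.3},{"delta_pos":[0,0,0],"dr":[0,0,0],"gripper":0.3},{"delta_pos":[0,0,0],"dr":[0,0,0],"gripper":0.3},{"delta_pos":[-0.04,0,0],"dr":[0,0,0],"gripper":0.3},{"delta_pos":[-0.05,0,0],"dr":[0,0,0],"gripper":-0.5},{"delta_pos":[0,0.03,-0.03],"dr":[0,0,0],"gripper":-0.5},{"delta_pos":[0,0.04,-0.03],"dr":[0,0,0],"gripper":-0.5},{"delta_pos":[0,0.04,-0.03],"dr":[0,0,0],"gripper":-0.5}]' 20
python3 -m handwheel '[{"delta_pos":[0,0.035,-0.03],"dr":[0,0,0],"gripper":-0.5},{"delta_pos":[0,0.035,-0.03],"dr":[0,0,0],"gripper":-0.5},{"delta_pos":[0,0,0],"dr":[0,0,0],"gripper":-0.5},{"delta_pos":[0,0,0],"dr":[0,0,0],"gripper":-0.5},{"delta_pos":[0,0,0],"dr":[0,0,0],"gripper":-0.5},{"delta_pos":[0,0,0],"dr":[0,0,0],"gripper":-0.5},{"delta_pos":[0,0,0],"dr":[0,0,0],"gripper":-0.5},{"delta_pos":[0,0,0],"dr":[0,0,0],"gripper":-0.5}]' 20
python3 -c "
from h import *
rep((.008,.182,.15))
c=cam('wrist');b=cam('top');save(b,'t7');hsv=cv2.cvtColor(c['image'],cv2.COLOR_RGB2HSV)
A=c['image'][:,:,::-1];B=cv2.resize(b['image'][150:320,240:440][:,:,::-1],(235,200));B=np.vstack([B,np.zeros((220,235,3),np.uint8)]);cv2.imwrite('pics/w7.png',np.hstack([A,B]))
for n,c in(('w',c),('t',b)):
  hsv=cv2.cvtColor(c['image'],cv2.COLOR_RGB2HSV);m=cv2.inRange(hsv,(3,120,60),(14,255,255))
  k,l,s,ce=cv2.connectedComponentsWithStats(m)
  for i in range(1,k):
    if s[i,4]>100:
      q=ray(c,[s[i,:2]+s[i,2:4]/2-.5],.045)[0]-np.r_[O,0]; print(n,s[i],(q@EX*1e3).round(1),(q@EY*1e3).round(1))
"
```

```text
time: 27.85
eef_pos: [0.3818, -0.4307, 0.1869]
tool_rot: [-64.4, 89.7, -102.7]
force: [0.3, 0.4, 0.3]
opening: 0.0684
time: 28.85
eef_pos: [0.3778, -0.3378, 0.1878]
tool_rot: [-50.5, 89.5, -88.9]
force: [-0.0, 0.1, -0.4]
opening: 0.0703
t 28.85 stand mm [-59.2 152.4 187.8] F [-0.   0.1 -0.4] op 70.3 dr [-0.17  0.35  0.42]
delta tool mm [ 37.1  67.4 -30. ] with RT [ 37.8  67.2 -29.6]
w [ 223  100   50   51 2026] 8.9 183.0
w [ 174  160   49   47 1877] -48.5 235.4
t [267 255  19  17 186] 9.4 178.6
```

View pics/w7.png

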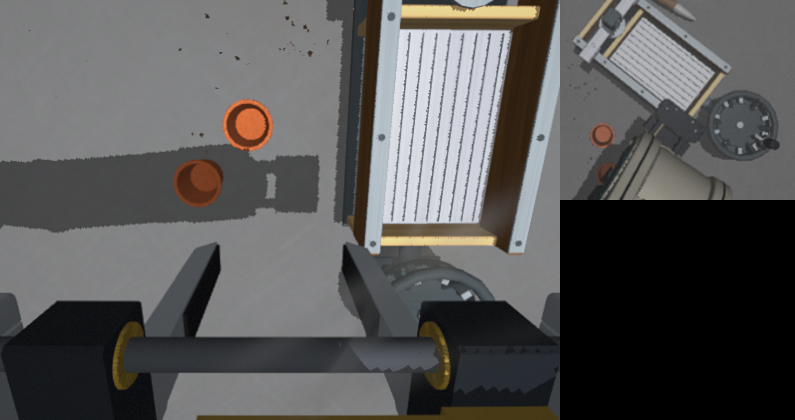

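Two pots, upright, at stand (9,183) and (−48,235) mm, and the handle stands out at the far side of the wheel. Fetch pot 1.

```bash

python3 -m handwheel '[{"delta_pos":[0,0.035,-0.0155],"dr":[0,0.3,0.4],"gripper":-0.5},{"delta_pos":[0,0.034,-0.0155],"dr":[0,0,0],"gripper":-0.5},{"delta_pos":[0.03,0,0],"dr":[0,0,0],"gripper":-0.5},{"delta_pos":[0.035,0,0],"dr":[0,0,0],"gripper":-0.5},{"delta_pos":[0.03,0,0],"dr":[0,0,0],"gripper":-0.5},{"delta_pos":[0.02,0,0],"dr":[0,0,0],"gripper":-0.5},{"delta_pos":[0,0,0],"dr":[0,0,0],"gripper":-0.5},{"delta_pos":[0,0,0],"dr":[0,0,0],"gripper":-0.5}]' 12
python3 -c "
from h import *
rep((.009,.183,-.009))"
```

```text
time: 29.95
eef_pos: [0.4, -0.2633, 0.0709]
tool_rot: [9.5, 89.6, -28.8]
force: [-0.5, 1.0, -0.0]
opening: 0.0703
t 29.95 stand mm [ 13.  181.   70.9] F [-0.5  1.  -0. ] op 70.3 dr [-0.13  0.35 -0.06]
delta tool mm [79.9 -4.1 -2.4] with RT [79.9 -4.  -2. ]
```

```bash

python3 -m handwheel '[{"delta_pos":[0.025,-0.004,-0.002],"dr":[0,0.3,0],"gripper":-0.5},{"delta_pos":[0.025,0,0],"dr":[0,0,0],"gripper":-0.5},{"delta_pos":[0.02,0,0],"dr":[0,0,0],"gripper":-0.5},{"delta_pos":[0.009,0,0],"dr":[0,0,0],"gripper":-0.5},{"delta_pos":[0,0,0],"dr":[0,0,0],"gripper":0.2},{"delta_pos":[0,0,0],"dr":[0,0,0],"gripper":0.2},{"delta_pos":[0,0,0],"dr":[0,0,0],"gripper":0.2},{"delta_pos":[0,0,0],"dr":[0,0,0],"gripper":0.2}]' 12
python3 -c "
from h import *
rep((.009,.183,-.009))"
```

```text
time: 30.95
eef_pos: [0.4023, -0.2694, -0.0029]
tool_rot: [10.8, 89.1, -27.5]
force: [-0.4, -0.5, -1.5]
opening: 0.0469
t 30.95 stand mm [  9.7 175.5  -2.9] F [-0.4 -0.5 -1.5] op 46.9 dr [-0.18  0.9  -0.17]
delta tool mm [ 6.  -0.7 -7.6] with RT [ 6.1 -0.7 -7.5]
```

```bash

python3 -m handwheel '[{"delta_pos":[-0.03,0,0],"dr":[0,0.3,0],"gripper":0.2},{"delta_pos":[-0.045,0,0],"dr":[0,0.3,0],"gripper":0.2},{"delta_pos":[-0.045,0,0],"dr":[0,0.3,0],"gripper":0.2},{"delta_pos":[-0.03,0,0],"dr":[0,0,0],"gripper":0.2},{"delta_pos":[0,0.01,0.045],"dr":[0,0,0],"gripper":0.2},{"delta_pos":[0,0.01,0.045],"dr":[0,0,0],"gripper":0.2},{"delta_pos":[0,0.01,0.045],"dr":[0,0,0],"gripper":0.2},{"delta_pos":[0,0,0.035],"dr":[0,0,0],"gripper":0.2}]' 12
python3 -c "
from h import *
rep((.04,0,.053))"
```

```text
time: 31.95
eef_pos: [0.555, -0.3524, 0.155]
tool_rot: [60.6, 89.8, 22.2]
force: [0.9, -0.3, -1.1]
opening: 0.0466
t 31.95 stand mm [ 38.9   4.1 155. ] F [ 0.9 -0.3 -1.1] op 46.6 dr [-0.18  0.08 -0.15]
delta tool mm [102.    0.8   4. ] with RT [102.    1.1   4.1]
```

```bash

python3 -m handwheel '[{"delta_pos":[0.03,0,0.002],"dr":[0,0,0],"gripper":0.2},{"delta_pos":[0.03,0,0.001],"dr":[0,0,0],"gripper":0.2},{"delta_pos":[0.025,0,0],"dr":[0,0,0],"gripper":0.2},{"delta_pos":[0.01,0,0],"dr":[0,0,0],"gripper":0.2},{"delta_pos":[0.004,0,0],"dr":[0,0,0],"gripper":0.2},{"delta_pos":[0.002,0,0],"dr":[0,0,0],"gripper":0.2},{"delta_pos":[0,0,0],"dr":[0,0,0],"gripper":0.2},{"delta_pos":[0,0,0],"dr":[0,0,0],"gripper":0.2}]' 12
python3 -c "
from h import *
rep((.04,0,.052))"
```

```text
time: 32.95
eef_pos: [0.5619, -0.3576, 0.054]
tool_rot: [19.3, 89.4, -19.2]
force: [0.3, -0.7, -1.1]
opening: 0.0466
t 32.95 stand mm [39.1 -4.5 54. ] F [ 0.3 -0.7 -1.1] op 46.6 dr [-0.25  0.54 -0.19]
delta tool mm [ 1.9  0.9 -4.5] with RT [ 2.   0.9 -4.5]
```

```bash

python3 -m handwheel '[{"delta_pos":[0,0,-0.004],"dr":[0,0.5,0],"gripper":0.2},{"delta_pos":[0.0015,0,0],"dr":[0,0,0],"gripper":0.2},{"delta_pos":[0.0015,0,0],"dr":[0,0,0],"gripper":0.2},{"delta_pos":[0.001,0,0],"dr":[0,0,0],"gripper":0.2},{"delta_pos":[0,0,0],"dr":[0,0,0],"gripper":-0.4},{"delta_pos":[0,0,0],"dr":[0,0,0],"gripper":-0.4},{"delta_pos":[0,0,0],"dr":[0,0,0],"gripper":-0.4},{"delta_pos":[0,0,0],"dr":[0,0,0],"gripper":-0.4}]' 12
python3 -c "
from h import *
rep((.04,0,.052))"
python3 -m handwheel '[{"delta_pos":[-0.03,0,0],"dr":[0,0,0],"gripper":-0.5},{"delta_pos":[-0.04,0,0],"dr":[0,0,0],"gripper":-0.5},{"delta_pos":[-0.04,0,0],"dr":[0,0,0],"gripper":-0.5},{"delta_pos":[0,-0.018,-0.05],"dr":[0,0,0],"gripper":-0.5},{"delta_pos":[0,-0.018,-0.05],"dr":[0,0,0],"gripper":-0.5},{"delta_pos":[0,-0.018,-0.05],"dr":[0,0,0],"gripper":-0.5},{"delta_pos":[0,-0.018,-0.05],"dr":[0,0,0],"gripper":-0.5},{"delta_pos":[0,-0.016,-0.035],"dr":[0,0,0],"gripper":-0.5}]' 12
python3 -c "
from h import *
rep((-.0485,.235,-.009))"
```

```text
time: 33.95
eef_pos: [0.5592, -0.3553, 0.0507]
tool_rot: [63.4, 89.8, 24.9]
force: [0.9, 1.0, 0.0]
opening: 0.066
t 33.95 stand mm [39.2 -0.9 50.7] F [0.9 1.  0. ] op 66.0 dr [-0.24  0.1  -0.2 ]
delta tool mm [-1.3  0.8 -0.9] with RT [-1.3  0.8 -0.9]
time: 34.95
eef_pos: [0.3171, -0.2769, 0.1631]
tool_rot: [29.0, 89.5, -9.3]
force: [-0.4, -0.7, -0.2]
opening: 0.0703
t 34.95 stand mm [-48.9 237.8 163.1] F [-0.4 -0.7 -0.2] op 70.3 dr [-0.13  0.46 -0.25]
delta tool mm [172.1  -0.3   1.4] with RT [172.1   0.4   2.8]
```

```bash

python3 -m handwheel '[{"delta_pos":[0.03,0,0.002],"dr":[0,0.4,0],"gripper":-0.5},{"delta_pos":[0.03,0,0],"dr":[0,0,0],"gripper":-0.5},{"delta_pos":[0.02,0,0],"dr":[0,0,0],"gripper":-0.5},{"delta_pos":[0,0,0],"dr":[0,0,0],"gripper":-0.5},{"delta_pos":[0,0,0],"dr":[0,0,0],"gripper":-0.5},{"delta_pos":[0,0,0],"dr":[0,0,0],"gripper":-0.5},{"delta_pos":[0,0,0],"dr":[0,0,0],"gripper":-0.5},{"delta_pos":[0,0,0],"dr":[0,0,0],"gripper":-0.5}]' 12
cat >> h.py <<'E'
def pots(name,z):
  c=cam(name);hsv=cv2.cvtColor(c['image'],cv2.COLOR_RGB2HSV);m=cv2.inRange(hsv,(3,120,60),(14,255,255))
  k,l,s,ce=cv2.connectedComponentsWithStats(m)
  for i in range(1,k):
    if s[i,4]>100:
      q=ray(c,[s[i,:2]+s[i,2:4]/2-.5],z)[0]-np.r_[O,0]; print(name,s[i],(q@EX*1e3).round(1),(q@EY*1e3).round(1))
  return c
E
python3 -c "
from h import *
rep((-.0485,.235,-.003)); pots('wrist',.045); pots('top',.099)"
```

```text
time: 35.95
eef_pos: [0.3184, -0.2801, 0.0857]
tool_rot: [18.1, 89.4, -20.4]
force: [0.3, -0.1, 0.7]
opening: 0.0707
t 35.95 stand mm [-50.6 234.8  85.7] F [ 0.3 -0.1  0.7] op 70.7 dr [-0.32  0.53 -0.17]
delta tool mm [88.7  1.9 -1.1] with RT [88.7  2.1 -0.2]
wrist [ 244  187   66   68 3419] -46.6 236.8
```

Pot 2 is where expected; go down and grip.

```bash

python3 -m handwheel '[{"delta_pos":[0.025,0.003,-0.002],"dr":[0,0.5,0],"gripper":-0.5},{"delta_pos":[0.03,0,-0.001],"dr":[0,0,0],"gripper":-0.5},{"delta_pos":[0.025,0,-0.001],"dr":[0,0,0],"gripper":-0.5},{"delta_pos":[0.01,0,0],"dr":[0,0,0],"gripper":-0.5},{"delta_pos":[0,0,0],"dr":[0,0,0],"gripper":0.2},{"delta_pos":[0,0,0],"dr":[0,0,0],"gripper":0.2},{"delta_pos":[0,0,0],"dr":[0,0,0],"gripper":0.2},{"delta_pos":[0,0,0],"dr":[0,0,0],"gripper":0.2}]' 12
python3 -c "
from h import *
rep((-.047,.237,-.003))"
```

```text
time: 37.05
eef_pos: [0.3163, -0.2774, 0.0042]
tool_rot: [-109.8, 89.8, -148.4]
force: [-0.4, -0.7, -0.7]
opening: 0.0477
t 37.05 stand mm [-49.8 238.1   4.2] F [-0.4 -0.7 -0.7] op 47.7 dr [-0.35 -0.08  0.21]
delta tool mm [7.2 2.9 1.1] with RT [7.2 2.8 1.1]
```

```bash

python3 -m handwheel '[{"delta_pos":[-0.03,0,0],"dr":[0,0,0],"gripper":0.2},{"delta_pos":[-0.045,0,0],"dr":[0,0,0],"gripper":0.2},{"delta_pos":[-0.045,0,0],"dr":[0,0,0],"gripper":0.2},{"delta_pos":[-0.035,0.002,0.02],"dr":[0,0,0],"gripper":0.2},{"delta_pos":[0,0.002,0.055],"dr":[0,0,0],"gripper":0.2},{"delta_pos":[0,0.002,0.055],"dr":[0,0,0],"gripper":0.2},{"delta_pos":[0,0.002,0.055],"dr":[0,0,0],"gripper":0.2},{"delta_pos":[0,0.002,0.043],"dr":[0,0,0],"gripper":0.2}]' 12
python3 -c "
from h import *
rep((-.04,0,.06))"
```

```text
time: 38.05
eef_pos: [0.5024, -0.4128, 0.1661]
tool_rot: [-111.4, 89.5, -149.9]
force: [0.8, -0.5, -0.8]
opening: 0.0478
t 38.05 stand mm [-41.2   8.1 166.1] F [ 0.8 -0.5 -0.8] op 47.8 dr [-0.28 -0.17  0.44]
delta tool mm [106.    2.    8.4] with RT [106.1   1.2   8.1]
```

```bash

python3 -m handwheel '[{"delta_pos":[0.03,0.001,0.004],"dr":[0,0,0.4],"gripper":0.2},{"delta_pos":[0.035,0,0],"dr":[0,0,0],"gripper":0.2},{"delta_pos":[0.03,0,0],"dr":[0,0,0],"gripper":0.2},{"delta_pos":[0.006,0,0],"dr":[0,0,0],"gripper":0.2},{"delta_pos":[0.001,0,0],"dr":[0,0,0],"gripper":0.2},{"delta_pos":[0,0,0],"dr":[0,0,0],"gripper":0.2},{"delta_pos":[0,0,0],"dr":[0,0,0],"gripper":0.2},{"delta_pos":[0,0,0],"dr":[0,0,0],"gripper":0.2}]' 12
python3 -c "
from h import *
rep((-.04,0,.0575))"
```

```text
time: 39.05
eef_pos: [0.5108, -0.4168, 0.0651]
tool_rot: [8.4, 89.7, -30.1]
force: [0.1, -0.7, -0.4]
opening: 0.0473
t 39.05 stand mm [-39.1  -1.   65.1] F [ 0.1 -0.7 -0.4] op 47.3 dr [-0.26  0.26 -0.04]
delta tool mm [ 7.6 -0.9 -1. ] with RT [ 7.6 -0.9 -1. ]
```

```bash

python3 -m handwheel '[{"delta_pos":[0.004,0,0],"dr":[0,0.3,0],"gripper":0.2},{"delta_pos":[0.002,0,0],"dr":[0,0,0],"gripper":0.2},{"delta_pos":[0.002,0,0],"dr":[0,0,0],"gripper":0.2},{"delta_pos":[0.0015,0,0],"dr":[0,0,0],"gripper":0.2},{"delta_pos":[0,0,0],"dr":[0,0,0],"gripper":-0.4},{"delta_pos":[0,0,0],"dr":[0,0,0],"gripper":-0.4},{"delta_pos":[0,0,0],"dr":[0,0,0],"gripper":-0.4},{"delta_pos":[0,0,0],"dr":[0,0,0],"gripper":-0.4}]' 12
python3 -c "
from h import *
rep((-.04,0,.0575))"
python3 -m handwheel '[{"delta_pos":[-0.03,0,0],"dr":[0,0,0],"gripper":-0.4},{"delta_pos":[-0.04,0,0],"dr":[0,0,0],"gripper":-0.4},{"delta_pos":[-0.04,0,0],"dr":[0,0,0],"gripper":-0.4},{"delta_pos":[-0.04,0,0],"dr":[0,0,0],"gripper":0},{"delta_pos":[0,0.02,0],"dr":[0,0,0],"gripper":0},{"delta_pos":[0,0.05,0],"dr":[0,0,0],"gripper":0},{"delta_pos":[0,0.02,0],"dr":[0,0,0],"gripper":0},{"delta_pos":[0,0,0],"dr":[0,0,0],"gripper":0}]' 12
python3 -c "
from h import *
rep((.13,0,.111))
c=pots('wrist',.099);save(c,'w8')
for x in(-.04,.04):print(proj(c,[st(x,0,.098)]))
print('gauge',proj(c,[st(.13,0,.170),st(.13,.088,.122),st(.13,-.088,.122)]))"
```

```text
time: 40.05
eef_pos: [0.5117, -0.4173, 0.057]
tool_rot: [29.1, 89.9, -9.4]
force: [0.3, 0.5, -0.3]
opening: 0.0657
t 40.05 stand mm [-38.9  -1.9  57. ] F [ 0.3  0.5 -0.3] op 65.7 dr [-0.28  0.05 -0.03]
delta tool mm [-0.5 -1.1 -1.9] with RT [-0.5 -1.1 -1.9]
time: 41.05
eef_pos: [0.5672, -0.3436, 0.2071]
tool_rot: [-177.3, 89.7, 144.2]
force: [-0.4, -0.5, 0.3]
opening: 0.0467
t 41.05 stand mm [ 53.4  -0.  207.1] F [-0.4 -0.5  0.3] op 46.7 dr [-0.3  -0.34  0.02]
delta tool mm [96.  76.6  0.2] with RT [96.1 76.6 -0. ]
wrist [ 239  163   53   52 2120] 66.7 14.4
wrist [ 260  256   48   57 2050] -31.2 -2.4
[[281.17576117 291.33484627]]
[[280.75352392 215.78259354]]
gauge [[279.42108426 118.48383927]
 [171.10062941 118.32630983]
 [389.35123817 117.14534249]]
```

View pics/w8.png

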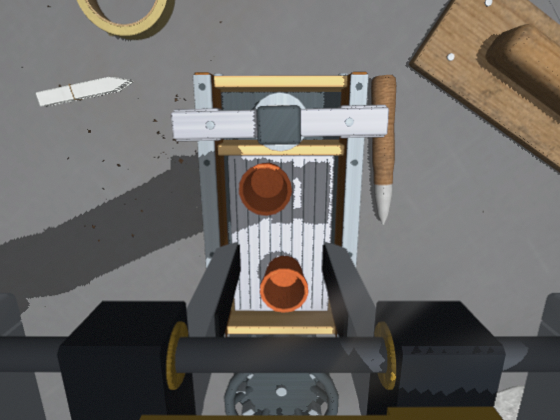

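Pot 1 has been knocked to about (67,14) mm (rim at (265,189)) but stands upright within limits; pot 2 at (284,290) ok; gauge block at (279,125), i.e. stand x≈124. Fetch the gauge.

```bash

python3 -m handwheel '[{"delta_pos":[0,0.035,0],"dr":[0,0,0],"gripper":0},{"delta_pos":[0,0.036,0],"dr":[0,0,0],"gripper":0},{"delta_pos":[0.03,0,0],"dr":[0,0,0],"gripper":0},{"delta_pos":[0.02,0,0],"dr":[0,0,0],"gripper":0},{"delta_pos":[0,0,0],"dr":[0,0,0],"gripper":0},{"delta_pos":[0,0,0],"dr":[0,0,0],"gripper":0},{"delta_pos":[0,0,0],"dr":[0,0,0],"gripper":0},{"delta_pos":[0,0,0],"dr":[0,0,0],"gripper":0}]' 12
python3 -c "
from h import *
rep((.124,0,.114))
c=cam('wrist')
g=cv2.cvtColor(c['image'],cv2.COLOR_RGB2HSV); 
print('block top pred',proj(c,[st(.124+a,b,.170) for a,b in((-.013,-.015),(.013,.015),(0,0))]).round(0).tolist())
im=c['image'][100:330,150:410];cv2.imwrite('pics/w9.png',cv2.resize(im[:,:,::-1],None,fx=2.2,fy=2.2))"
```

```text
time: 42.1
eef_pos: [0.6046, -0.3014, 0.154]
tool_rot: [-121.6, 89.3, -161.1]
force: [-0.1, -0.0, 1.1]
opening: 0.0469
t 42.1 stand mm [109.6  -3.3 154. ] F [-0.1 -0.   1.1] op 46.9 dr [-1.3  -0.38  0.6 ]
delta tool mm [39.9 14.7 -3.4] with RT [40.  14.4 -3.3]
block top pred [[300.0, 255.0], [245.0, 213.0], [273.0, 234.0]]
```

View pics/w9.png

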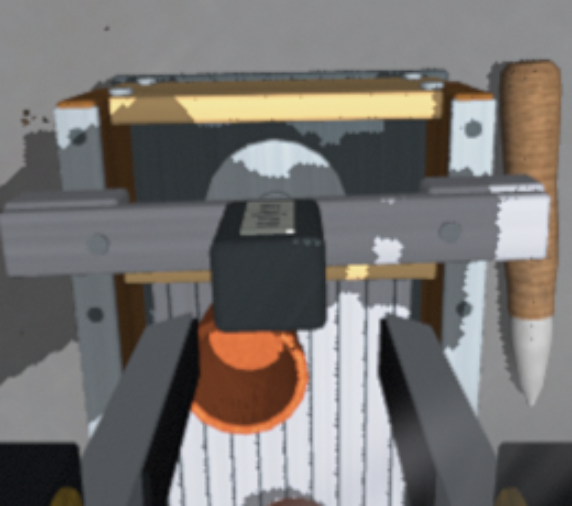

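```bash

python3 -m handwheel '[{"delta_pos":[0,0.009,-0.002],"dr":[-1.3,0,0.3],"gripper":0},{"delta_pos":[0,0.009,-0.002],"dr":[0,0,0],"gripper":0},{"delta_pos":[0.015,0,0],"dr":[0,0,0],"gripper":0},{"delta_pos":[0.015,0,0],"dr":[0,0,0],"gripper":0},{"delta_pos":[0.009,0,0],"dr":[0,0,0],"gripper":0},{"delta_pos":[0,0,0],"dr":[0,0,0],"gripper":0},{"delta_pos":[0,0,0],"dr":[0,0,0],"gripper":0},{"delta_pos":[0,0,0],"dr":[0,0,0],"gripper":0}]' 12
python3 -c "
from h import *
rep((.127,0,.114))"
```

```text
time: 43.15
eef_pos: [0.6129, -0.2832, 0.1117]
tool_rot: [-146.9, 89.5, 175.0]
force: [-0.3, 0.5, 0.4]
opening: 0.047
t 43.15 stand mm [129.1   1.4 111.7] F [-0.3  0.5  0.4] op 47.0 dr [ 0.13 -0.42  0.27]
delta tool mm [-2.3 -2.1  1.4] with RT [-2.3 -2.1  1.4]
```

```bash

python3 -m handwheel '[{"delta_pos":[0,0,0],"dr":[0,-0.4,0.3],"gripper":0.6},{"delta_pos":[0,0,0],"dr":[0,0,0],"gripper":0.6},{"delta_pos":[0,0,0],"dr":[0,0,0],"gripper":0.6},{"delta_pos":[0,0,0],"dr":[0,0,0],"gripper":0.6},{"delta_pos":[-0.015,0,0],"dr":[0,0,0],"gripper":0.6},{"delta_pos":[-0.015,0,0],"dr":[0,0,0],"gripper":0.6},{"delta_pos":[-0.015,0,0],"dr":[0,0,0],"gripper":0.6},{"delta_pos":[0,0,0],"dr":[0,0,0],"gripper":0.6}]' 30
python3 -c "
from h import *
rep((-.037,0,.15))"
```

```text
time: 44.15
eef_pos: [0.6129, -0.2833, 0.1606]
tool_rot: [51.5, 89.9, 13.4]
force: [-0.5, 0.3, -3.8]
opening: 0.0294
t 44.15 stand mm [129.    1.3 160.6] F [-0.5  0.3 -3.8] op 29.4 dr [ 0.12  0.05 -0.06]
delta tool mm [  10.5 -166.     1. ] with RT [  10.6 -166.     1.3]
```

```bash

python3 -m handwheel '[{"delta_pos":[0,-0.03,0],"dr":[0,0,0],"gripper":0.6},{"delta_pos":[0,-0.045,0],"dr":[0,0,0],"gripper":0.6},{"delta_pos":[0,-0.045,0],"dr":[0,0,0],"gripper":0.6},{"delta_pos":[0,-0.03,0],"dr":[0,0,0],"gripper":0.6},{"delta_pos":[0,-0.012,0],"dr":[0,0,0],"gripper":0.6},{"delta_pos":[0,0,0],"dr":[0,0,0],"gripper":0.6},{"delta_pos":[0,0,0],"dr":[0,0,0],"gripper":0.6},{"delta_pos":[0,0,0],"dr":[0,0,0],"gripper":0.6}]' 30
python3 -c "
from h import *
rep((-.037,0,.115))"
```

```text
time: 45.15
eef_pos: [0.5132, -0.4089, 0.1596]
tool_rot: [97.7, 89.7, 60.1]
force: [0.2, 0.2, -2.7]
opening: 0.0298
t 45.15 stand mm [-31.3   2.1 159.6] F [ 0.2  0.2 -2.7] op 29.8 dr [ 0.54 -0.04 -0.28]
delta tool mm [44.6 -5.9  2. ] with RT [44.6 -5.7  2.1]
```

```bash

python3 -m handwheel '[{"delta_pos":[0.015,-0.006,0.001],"dr":[0.5,0,-0.3],"gripper":0.6},{"delta_pos":[0.015,0,0],"dr":[0,0,0],"gripper":0.6},{"delta_pos":[0.009,0,0],"dr":[0,0,0],"gripper":0.6},{"delta_pos":[0.003,0,0],"dr":[0,0,0],"gripper":0.6},{"delta_pos":[0.002,0,0],"dr":[0,0,0],"gripper":0.6},{"delta_pos":[0.002,0,0],"dr":[0,0,0],"gripper":0.6},{"delta_pos":[0.001,0,0],"dr":[0,0,0],"gripper":0.6},{"delta_pos":[0,0,0],"dr":[0,0,0],"gripper":0.6}]' 30
python3 -c "
from h import *
rep((-.037,0,.1117))"
```

```text
time: 46.15
eef_pos: [0.512, -0.4125, 0.1126]
tool_rot: [-43.6, 90.0, -81.6]
force: [-0.0, 0.4, -1.6]
opening: 0.0298
t 46.15 stand mm [-34.9   0.7 112.6] F [-0.   0.4 -1.6] op 29.8 dr [0.18 0.03 0.03]
delta tool mm [ 0.9 -2.1  0.7] with RT [ 0.9 -2.1  0.7]
```

```bash

python3 -m handwheel '[{"delta_pos":[0.0015,0,0],"dr":[0,0,0],"gripper":0.6},{"delta_pos":[0.001,0,0],"dr":[0,0,0],"gripper":0.6},{"delta_pos":[0,0,0],"dr":[0,0,0],"gripper":0.1},{"delta_pos":[0,0,0],"dr":[0,0,0],"gripper":0.1},{"delta_pos":[0,0,0],"dr":[0,0,0],"gripper":0.1},{"delta_pos":[0,0,0],"dr":[0,0,0],"gripper":0.1},{"delta_pos":[0,0,0],"dr":[0,0,0],"gripper":0.1},{"delta_pos":[0,0,0],"dr":[0,0,0],"gripper":0.1}]' 30
python3 -c "
from h import *
rep((-.037,0,.1117))
c=cam('wrist');a=cam('scene')
A=cv2.resize(a['image'][180:310,170:350][:,:,::-1],(440,318));B=cv2.resize(c['image'][130:350,130:430][:,:,::-1],(360,264));B=np.vstack([B,np.zeros((54,360,3),np.uint8)]);cv2.imwrite('pics/w10.png',np.hstack([A,B]))"
```

```text
time: 47.15
eef_pos: [0.5133, -0.4132, 0.1124]
tool_rot: [-6.9, 89.8, -44.9]
force: [-0.6, -0.5, 0.7]
opening: 0.0425
t 47.15 stand mm [-34.7  -0.7 112.4] F [-0.6 -0.5  0.7] op 42.5 dr [0.15 0.21 0.03]
delta tool mm [ 0.7 -2.3 -0.7] with RT [ 0.7 -2.3 -0.7]
```

View pics/w10.png

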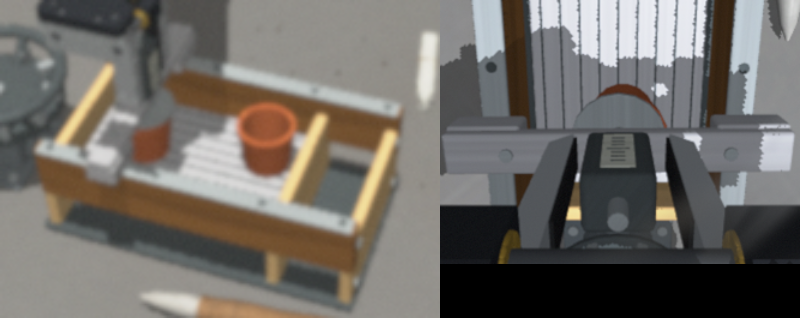

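```bash

python3 -c "
from h import *
import itertools
a=cam('scene');b=pots('top',.098);w=pots('wrist',.098)
hsv=cv2.cvtColor(a['image'],cv2.COLOR_RGB2HSV);m=cv2.inRange(hsv,(3,120,60),(14,255,255))
k,l,s,ce=cv2.connectedComponentsWithStats(m)
for i in range(1,k):
  if s[i,4]>60: print(s[i])
# predicted scene extents of rim at candidate heights, pot at fitted xy
t=np.linspace(0,2*np.pi,60)
for z in(.093,.096,.099,.102):
  P=proj(a,[st(.0667+.0245*np.cos(u),.0144+.0245*np.sin(u),z) for u in t]);print(z,P.min(0).round(1),P.max(0).round(1))
"
```

```text
top [293 184  19  18 172] 61.4 15.4
wrist [ 212   31   84   90 5898] 66.5 14.7
wrist [263 201  51  25 238] -17.2 -6.2
[264 217  30  34 609]
[225 231  14  15 160]
[ 67 232  46  46 626]
[ 381  290   48   77 2548]
0.093 [266.8 224.7] [290.9 241.9]
0.096 [266.7 223.7] [290.9 240.9]
0.099 [266.7 222.7] [290.9 239.8]
0.102 [266.6 221.6] [290.9 238.8]
```

```bash

python3 -c "
from h import *
w=cam('wrist');a=cam('scene')
bx=None
print('block top +x edge', proj(w,[st(-.037+.013,0,.17)]))
for z in(.087,.093,.099,.103,.107): print(z,proj(w,[st(-.011,0,z),st(-.037,.026,z),st(-.037,-.026,z)]).round(1).tolist())
im=w['image'];print('bridge edge',proj(w,[st(-.024,.06,.122)]).round(1))
g=cv2.cvtColor(im,cv2.COLOR_RGB2GRAY);print(g[185:235,283].tolist());print(g[200:260,225].tolist())
A=cv2.resize(a['image'][190:290,180:340][:,:,::-1],(400,250),interpolation=cv2.INTER_CUBIC);B=cv2.resize(im[180:270,200:360][:,:,::-1],(400,225),interpolation=cv2.INTER_CUBIC);cv2.imwrite('pics/w11.png',np.vstack([A,B]))
P=proj(a,[st(.0667,.0144,.098),st(-.107,-.067,.098),st(.167,-.067,.098),st(-.107,.067,.098),st(.167,.067,.098)]);print(P.round(1).tolist())
"
```

```text
block top +x edge [[278.1570691  272.94621774]]
0.087 [[278.6, 199.6], [241.3, 235.6], [315.7, 235.7]]
0.093 [[278.6, 201.8], [240.4, 238.7], [316.7, 238.8]]
0.099 [[278.5, 204.2], [239.4, 242.0], [317.6, 242.0]]
0.103 [[278.5, 205.8], [238.7, 244.2], [318.3, 244.3]]
0.107 [[278.5, 207.5], [237.9, 246.5], [319.0, 246.6]]
bridge edge [[176.3 235.6]]
[124, 125, 124, 124, 123, 123, 125, 124, 125, 124, 125, 125, 126, 125, 111, 70, 52, 54, 52, 54, 54, 53, 59, 79, 103, 112, 110, 109, 108, 109, 109, 109, 109, 108, 110, 109, 110, 109, 110, 109, 110, 109, 109, 108, 109, 110, 108, 108, 109, 109]
[124, 123, 124, 124, 124, 124, 125, 125, 124, 125, 123, 124, 123, 123, 124, 123, 124, 123, 123, 123, 123, 124, 124, 124, 123, 123, 122, 123, 124, 123, 123, 122, 123, 123, 124, 124, 115, 93, 79, 85, 91, 103, 116, 120, 123, 123, 114, 91, 87, 85, 87, 86, 87, 86, 86, 86, 86, 85, 86, 87]
[[278.8, 231.4], [183.6, 239.4], [315.2, 272.9], [212.1, 197.6], [333.3, 225.1]]
```

View pics/w11.png

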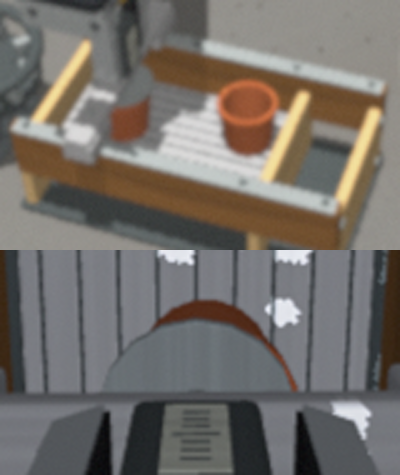

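The foot plate covers pot 2's rim (dark rim visible at rows 199–208 beyond the plate); plate width (77.6 px) and pot 1's rim (scene 279.6,230 vs predicted 278.8,231.4) fit flush to within a couple of mm. Park the gauge.

```bash

python3 -m handwheel '[{"delta_pos":[0,0,0],"dr":[0,0,0],"gripper":0.6},{"delta_pos":[0,0,0],"dr":[0,0,0],"gripper":0.6},{"delta_pos":[0,0,0],"dr":[0,0,0],"gripper":0.6},{"delta_pos":[0,0,0],"dr":[0,0,0],"gripper":0.6},{"delta_pos":[-0.015,0,0],"dr":[0,0,0],"gripper":0.6},{"delta_pos":[-0.018,0,0],"dr":[0,0,0],"gripper":0.6},{"delta_pos":[-0.017,0,0],"dr":[0,0,0],"gripper":0.6},{"delta_pos":[0,0,0],"dr":[0,0,0],"gripper":0.6}]' 30
python3 -m handwheel '[{"delta_pos":[0,0.03,0],"dr":[0,0,0],"gripper":0.6},{"delta_pos":[0,0.045,0],"dr":[0,0,0],"gripper":0.6},{"delta_pos":[0,0.045,0],"dr":[0,0,0],"gripper":0.6},{"delta_pos":[0,0.035,0],"dr":[0,0,0],"gripper":0.6},{"delta_pos":[0,0.012,0],"dr":[0,0,0],"gripper":0.6},{"delta_pos":[0,0,0],"dr":[0,0,0],"gripper":0.6},{"delta_pos":[0,0,0],"dr":[0,0,0],"gripper":0.6},{"delta_pos":[0,0,0],"dr":[0,0,0],"gripper":0.6}]' 30
python3 -c "
from h import *
rep((.132,0,.114))"
```

```text
time: 48.5
eef_pos: [0.513, -0.4129, 0.1661]
tool_rot: [-8.6, 89.8, -46.7]
force: [-0.4, -0.1, -3.5]
opening: 0.0299
time: 49.5
eef_pos: [0.613, -0.2848, 0.1634]
tool_rot: [-92.5, 89.6, -131.0]
force: [0.1, -0.1, -3.1]
opening: 0.0299
t 49.5 stand mm [127.8   0.3 163.4] F [ 0.1 -0.1 -3.1] op 29.9 dr [-0.35 -0.02  0.43]
delta tool mm [49.3  4.5  0.3] with RT [49.4  4.2  0.3]
```

```bash

python3 -m handwheel '[{"delta_pos":[0.015,0.004,0],"dr":[-0.3,0,0.4],"gripper":0.6},{"delta_pos":[0.018,0,0],"dr":[0,0,0],"gripper":0.6},{"delta_pos":[0.011,0,0],"dr":[0,0,0],"gripper":0.6},{"delta_pos":[0.003,0,0],"dr":[0,0,0],"gripper":0.6},{"delta_pos":[0.002,0,0],"dr":[0,0,0],"gripper":0.6},{"delta_pos":[0.001,0,0],"dr":[0,0,0],"gripper":0.6},{"delta_pos":[0.001,0,0],"dr":[0,0,0],"gripper":0.6},{"delta_pos":[0,0,0],"dr":[0,0,0],"gripper":0.6}]' 30
python3 -c "
from h import *
rep((.132,0,.111))"
```

```text
time: 50.5
eef_pos: [0.6137, -0.284, 0.1125]
tool_rot: [-90.8, 89.8, -129.2]
force: [-1.2, 0.5, -1.3]
opening: 0.03
t 50.5 stand mm [128.9   0.3 112.5] F [-1.2  0.5 -1.3] op 30.0 dr [-0.25 -0.    0.17]
delta tool mm [1.4 3.1 0.3] with RT [1.5 3.1 0.3]
```

```bash

python3 -m handwheel '[{"delta_pos":[0.0015,0,0],"dr":[0,0,0],"gripper":0.6},{"delta_pos":[0.001,0,0],"dr":[0,0,0],"gripper":0.6},{"delta_pos":[0,0,0],"dr":[0,0,0],"gripper":0.1},{"delta_pos":[0,0,0],"dr":[0,0,0],"gripper":0.1},{"delta_pos":[0,0,0],"dr":[0,0,0],"gripper":0.1},{"delta_pos":[-0.02,0,0],"dr":[0,0,0],"gripper":0.1},{"delta_pos":[-0.035,0,0],"dr":[0,0,0],"gripper":0.1},{"delta_pos":[-0.035,0,0],"dr":[0,0,0],"gripper":0.1}]' 30
python3 -m handwheel '[{"delta_pos":[0,-0.05,0],"dr":[0,0,0],"gripper":0.1},{"delta_pos":[0,-0.055,0],"dr":[0,0,0],"gripper":0.1},{"delta_pos":[0,-0.055,0],"dr":[0,0,0],"gripper":0.1},{"delta_pos":[0,-0.055,0],"dr":[0,0,0],"gripper":0.1},{"delta_pos":[0,-0.055,0],"dr":[0,0,0],"gripper":0.1},{"delta_pos":[0,-0.03,0],"dr":[0,0,0],"gripper":0.1},{"delta_pos":[0,0,0],"dr":[0,0,0],"gripper":0.1},{"delta_pos":[0,0,0],"dr":[0,0,0],"gripper":0.1}]' 30
python3 -c "
from h import *
rep((-.2345,0,.096))
c=cam('wrist');P=proj(c,[st(-.2345,0,.152),st(-.2345,0,.107),st(-.1845,0,.094)]);print(P)
cv2.imwrite('pics/w12.png',c['image'][:,:,::-1]); pots('top',.098)"
```

```text
time: 51.5
eef_pos: [0.6141, -0.2833, 0.2038]
tool_rot: [-120.7, 89.8, -159.1]
force: [-0.8, -0.6, 0.1]
opening: 0.0423
time: 52.5
eef_pos: [0.4314, -0.5253, 0.2191]
tool_rot: [8.1, 88.8, -30.1]
force: [0.0, 0.1, 0.4]
opening: 0.0422
t 52.5 stand mm [-173.4   -5.7  219.1] F [0.  0.1 0.4] op 42.2 dr [ 0.05  1.17 -0.17]
delta tool mm [122.8 -61.5  -8.2] with RT [123.1 -61.1  -5.7]
[[271.76557345 283.04700357]
 [271.99134033 261.23346541]
 [271.7223803  209.27440735]]
```

```bash

python3 -m handwheel '[{"delta_pos":[0,-0.03,-0.0035],"dr":[0,1.1,0],"gripper":0.1},{"delta_pos":[0,-0.031,-0.0035],"dr":[0,0,0],"gripper":0.1},{"delta_pos":[0.025,0,0],"dr":[0,0,0],"gripper":0.1},{"delta_pos":[0.015,0,0],"dr":[0,0,0],"gripper":0.1},{"delta_pos":[0,0,0],"dr":[0,0,0],"gripper":0.1},{"delta_pos":[0,0,0],"dr":[0,0,0],"gripper":0.1},{"delta_pos":[0,0,0],"dr":[0,0,0],"gripper":0.1},{"delta_pos":[0,0,0],"dr":[0,0,0],"gripper":0.1}]' 30
python3 -c "
from h import *
rep((-.234,0.001,.097))"
```

```text
time: 53.6
eef_pos: [0.3994, -0.5617, 0.1814]
tool_rot: [46.1, 89.5, 9.0]
force: [0.3, 0.8, 0.4]
opening: 0.0423
t 53.6 stand mm [-221.8   -3.1  181.4] F [0.3 0.8 0.4] op 42.3 dr [ 1.14  0.33 -0.35]
delta tool mm [ 84.3 -12.6  -4.8] with RT [ 84.4 -12.2  -4.1]
```

```bash

python3 -m handwheel '[{"delta_pos":[0,-0.012,-0.0045],"dr":[1.1,0.3,-0.3],"gripper":0.1},{"delta_pos":[0.02,0,0],"dr":[0,0,0],"gripper":0.1},{"delta_pos":[0.025,0,0],"dr":[0,0,0],"gripper":0.1},{"delta_pos":[0.025,0,0],"dr":[0,0,0],"gripper":0.1},{"delta_pos":[0.008,0,0],"dr":[0,0,0],"gripper":0.1},{"delta_pos":[0,0,0],"dr":[0,0,0],"gripper":0.1},{"delta_pos":[0,0,0],"dr":[0,0,0],"gripper":0.1},{"delta_pos":[0,0,0],"dr":[0,0,0],"gripper":0.1}]' 30
python3 -c "
from h import *
rep((-.234,0.001,.097))"
```

```text
time: 54.6
eef_pos: [0.3848, -0.5755, 0.1057]
tool_rot: [-43.0, 89.5, -81.7]
force: [0.4, -0.1, -0.2]
opening: 0.0424
t 54.6 stand mm [-241.7   -0.   105.7] F [ 0.4 -0.1 -0.2] op 42.4 dr [-0.51  0.34  0.32]
delta tool mm [ 8.7  7.7 -1.2] with RT [ 8.7  7.7 -1. ]
```

```bash

python3 -m handwheel '[{"delta_pos":[0.006,0.0065,0],"dr":[-0.4,0.3,0.3],"gripper":0.1},{"delta_pos":[0.003,0,0],"dr":[0,0,0],"gripper":0.1},{"delta_pos":[0,0,0],"dr":[0,0,0],"gripper":0.75},{"delta_pos":[0,0,0],"dr":[0,0,0],"gripper":0.75},{"delta_pos":[0,0,0],"dr":[0,0,0],"gripper":0.75},{"delta_pos":[0,0,0],"dr":[0,0,0],"gripper":0.75},{"delta_pos":[0,0,0],"dr":[0,0,0],"gripper":0.75},{"delta_pos":[0,0,0],"dr":[0,0,0],"gripper":0.75}]' 20
python3 -c "
from h import *
rep((-.234,0.001,.097))"
```

```text
time: 55.6
eef_pos: [0.3892, -0.5698, 0.097]
tool_rot: [-27.3, 90.0, -65.6]
force: [-0.1, -0.0, 1.0]
opening: 0.018
t 55.6 stand mm [-2.345e+02 -1.000e-01  9.700e+01] F [-0.1 -0.   1. ] op 18.0 dr [-0.06  0.02  0.01]
delta tool mm [ 0.   0.5 -1.1] with RT [ 0.   0.5 -1.1]
```

```bash

python3 -m handwheel '[{"delta_pos":[0.0005,0.007,0],"dr":[0,0,0],"gripper":0.75},{"delta_pos":[0.0015,0.0085,0],"dr":[0,0,0],"gripper":0.75},{"delta_pos":[0.003,0.008,0],"dr":[0,0,0],"gripper":0.75},{"delta_pos":[0.0047,0.0065,0],"dr":[0,0,0],"gripper":0.75},{"delta_pos":[0.006,0.0053,0],"dr":[0,0,0],"gripper":0.75},{"delta_pos":[0.0068,0.004,0],"dr":[0,0,0],"gripper":0.75},{"delta_pos":[0,0,0],"dr":[0,0,0],"gripper":0.75},{"delta_pos":[0,0,0],"dr":[0,0,0],"gripper":0.75}]' 20
python3 -c "
from h import *
rep((-.1965,0.0,.062))"
```

```text
time: 56.6
eef_pos: [0.4048, -0.5749, 0.0967]
tool_rot: [-51.8, 86.4, -91.1]
force: [-0.5, -0.8, -2.4]
opening: 0.0177
t 56.6 stand mm [-228.9  -15.5   96.7] F [-0.5 -0.8 -2.4] op 17.7 dr [-1.06  2.21  2.87]
delta tool mm [ 32.4  33.8 -17.4] with RT [ 34.7  32.4 -15.5]
```

```bash

python3 -m handwheel '[{"delta_pos":[0,-0.003,-0.008],"dr":[-0.5,1.1,1.4],"gripper":0.75},{"delta_pos":[0,-0.0026,-0.0085],"dr":[-0.5,1.1,1.4],"gripper":0.75},{"delta_pos":[0,0,0],"dr":[0,0,0],"gripper":0.5},{"delta_pos":[0,0,0],"dr":[0,0,0],"gripper":0.5},{"delta_pos":[-0.014,0,0],"dr":[0,0,0],"gripper":0.5},{"delta_pos":[0,0,0],"dr":[0,0,0],"gripper":0.75},{"delta_pos":[0,0,0],"dr":[0,0,0],"gripper":0.75},{"delta_pos":[0,0,0],"dr":[0,0,0],"gripper":0.75}]' 20
python3 -c "
from h import *
rep((-.2345,0.0,.111))"
```

```text
time: 57.6
eef_pos: [0.3907, -0.5685, 0.1111]
tool_rot: [29.7, 89.8, -8.3]
force: [1.2, -0.2, -0.8]
opening: 0.0176
t 57.6 stand mm [-232.6   -0.4  111.1] F [ 1.2 -0.2 -0.8] op 17.6 dr [ 0.1   0.14 -0.08]
delta tool mm [ 0.1 -1.9 -0.4] with RT [ 0.1 -1.9 -0.4]
```

```bash

python3 -m handwheel '[{"delta_pos":[0.002,0.025,0],"dr":[0,0,0],"gripper":0.75},{"delta_pos":[0,0,0],"dr":[0,0,0],"gripper":0.75},{"delta_pos":[0,0,0],"dr":[0,0,0],"gripper":0.75},{"delta_pos":[0,0,0],"dr":[0,0,0],"gripper":0.75},{"delta_pos":[0,0,0],"dr":[0,0,0],"gripper":0.75},{"delta_pos":[0,0,0],"dr":[0,0,0],"gripper":0.75},{"delta_pos":[0,0,0],"dr":[0,0,0],"gripper":0.75},{"delta_pos":[0,0,0],"dr":[0,0,0],"gripper":0.75}]' 20
python3 -c "
from h import *
rep((-.2345,0.0,.111))"
```

```text
time: 58.6
eef_pos: [0.4003, -0.5543, 0.1088]
tool_rot: [-84.0, 89.6, -122.4]
force: [0.1, -0.2, 0.2]
opening: 0.0115
t 58.6 stand mm [-215.5    0.9  108.8] F [ 0.1 -0.2  0.2] op 11.5 dr [-0.19  0.04  0.38]
delta tool mm [ -2.1 -19.    0.9] with RT [ -2.2 -19.    0.9]
```

```bash

python3 -m handwheel '[{"delta_pos":[-0.03,0,0],"dr":[0,0,0.3],"gripper":0.98},{"delta_pos":[-0.03,0,0],"dr":[0,0,0],"gripper":0.98},{"delta_pos":[0,-0.03,0],"dr":[0,0,0],"gripper":0.98},{"delta_pos":[0,-0.026,0.001],"dr":[0,0,0],"gripper":0.98},{"delta_pos":[0,0,0],"dr":[0,0,0],"gripper":0.98},{"delta_pos":[0,0,0],"dr":[0,0,0],"gripper":0.98},{"delta_pos":[0,0,0],"dr":[0,0,0],"gripper":0.98},{"delta_pos":[0,0,0],"dr":[0,0,0],"gripper":0.98}]' 20
python3 -c "
from h import *
rep((-.265,0.0,.111))
c=cam('wrist');g=cv2.cvtColor(c['image'],cv2.COLOR_RGB2GRAY)
for a in (0,30,60,90):
  a=np.radians(a); print([proj(c,[st(-.2345+r*np.cos(a),.0,.094+r*np.sin(a))])[0].round(0).tolist() for r in(0,.013,.038,.058)])
m=(g<30).astype(np.uint8);k,l,s,ce=cv2.connectedComponentsWithStats(m)
for i in range(1,k):
  if s[i,4]>80: print(s[i],ce[i].round(0))"
```

```text
time: 59.6
eef_pos: [0.3693, -0.5954, 0.1705]
tool_rot: [91.8, 89.9, 53.7]
force: [-0.1, -0.5, -0.0]
opening: 0.0012
t 59.6 stand mm [-2.670e+02 -2.000e-01  1.705e+02] F [-0.1 -0.5 -0. ] op 1.2 dr [ 0.15 -0.   -0.12]
delta tool mm [59.5  1.8 -0.2] with RT [59.5  2.  -0.2]
[[280.0, 174.0], [280.0, 158.0], [280.0, 126.0], [280.0, 99.0]]
[[280.0, 174.0], [280.0, 161.0], [280.0, 134.0], [280.0, 109.0]]
[[280.0, 174.0], [280.0, 168.0], [280.0, 155.0], [280.0, 143.0]]
[[280.0, 174.0], [280.0, 177.0], [280.0, 183.0], [279.0, 189.0]]
[269 170  25  18 188] [280. 177.]
[269 188  23  14 221] [280. 195.]
[277 246   3  78 122] [278. 288.]
[283 246   3  76 147] [284. 287.]
[ 169  302  105  113 9400] [222. 357.]
[290 302  21  19 207] [297. 308.]
[ 291  319   63   67 2155] [318. 352.]
[334 396  55  11 203] [366. 403.]
```

```bash

python3 -m handwheel '[{"delta_pos":[0.025,0,0],"dr":[0,0,0],"gripper":0.98},{"delta_pos":[0.025,0,0],"dr":[0,0,0],"gripper":0.98},{"delta_pos":[0.005,0.004,0],"dr":[0,0,0],"gripper":0.98},{"delta_pos":[0,0,0],"dr":[0,0,0],"gripper":0.98},{"delta_pos":[0,0,0],"dr":[0,0,0],"gripper":0.98},{"delta_pos":[0,0,0],"dr":[0,0,0],"gripper":0.98},{"delta_pos":[0,0,0],"dr":[0,0,0],"gripper":0.98},{"delta_pos":[0,0,0],"dr":[0,0,0],"gripper":0.98}]' 20
python3 -c "
from h import *
rep((-.252,0.0,.111))"
```

```text
time: 60.65
eef_pos: [0.3756, -0.5925, 0.1186]
tool_rot: [8.4, 89.6, -29.5]
force: [-0.1, 0.0, -0.2]
opening: 0.001
t 60.65 stand mm [-260.8   -3.3  118.6] F [-0.1  0.  -0.2] op 1.0 dr [ 0.29  0.37 -0.06]
delta tool mm [ 7.6  8.8 -3.3] with RT [ 7.6  8.8 -3.3]
```

```bash

python3 -m handwheel '[{"delta_pos":[0.004,0,-0.0033],"dr":[0.3,0.3,0],"gripper":0.98},{"delta_pos":[0,0,0],"dr":[0,0,0],"gripper":0.98},{"delta_pos":[0,0.02,0],"dr":[0,0,0],"gripper":0.98},{"delta_pos":[0,0.02,0],"dr":[0,0,0],"gripper":0.98},{"delta_pos":[0,0.01,0],"dr":[0,0,0],"gripper":0.98},{"delta_pos":[0,0,0],"dr":[0,0,0],"gripper":0.98},{"delta_pos":[0,0,0],"dr":[0,0,0],"gripper":0.98},{"delta_pos":[0,0,0],"dr":[0,0,0],"gripper":0.98}]' 20
python3 -c "
from h import *
rep((-.252,0.0,.111))
c=cam('wrist');g=cv2.cvtColor(c['image'],cv2.COLOR_RGB2GRAY)
for a in (0,30,60,90):
  a=np.radians(a); print([proj(c,[st(-.2345+r*np.cos(a),.0,.094+r*np.sin(a))])[0].round(0).tolist() for r in(0,.013,.038,.058)])
m=(g<30).astype(np.uint8);k,l,s,ce=cv2.connectedComponentsWithStats(m)
for i in range(1,k):
  if s[i,4]>80 and s[i,1]<260: print(s[i],ce[i].round(0))"
```

```text
time: 61.65
eef_pos: [0.4044, -0.5508, 0.1148]
tool_rot: [-57.9, 89.8, -96.1]
force: [-1.0, -0.8, -0.6]
opening: 0.0006
t 61.65 stand mm [-2.102e+02 -2.000e-01  1.148e+02] F [-1.  -0.8 -0.6] op 0.6 dr [-0.07  0.11  0.18]
delta tool mm [  3.9 -41.8  -0.1] with RT [  3.8 -41.8  -0.2]
[[280.0, 267.0], [280.0, 250.0], [279.0, 216.0], [279.0, 187.0]]
[[280.0, 267.0], [280.0, 256.0], [279.0, 232.0], [279.0, 210.0]]
[[280.0, 267.0], [280.0, 266.0], [279.0, 263.0], [279.0, 259.0]]
[[280.0, 267.0], [280.0, 276.0], [279.0, 295.0], [279.0, 315.0]]
[ 265  187   27  133 1638] [279. 226.]
```

```bash

python3 -m handwheel '[{"delta_pos":[-0.03,0,0],"dr":[0,0,0],"gripper":0.9},{"delta_pos":[-0.045,0,0],"dr":[0,0,0],"gripper":0.5},{"delta_pos":[-0.05,-0.03,0],"dr":[0,0,0],"gripper":0.5},{"delta_pos":[-0.03,-0.04,0],"dr":[0,0,0],"gripper":0.5},{"delta_pos":[0,-0.04,0],"dr":[0,0,0],"gripper":0.5},{"delta_pos":[0,0,0],"dr":[0,0,0],"gripper":0.5},{"delta_pos":[0,0,0],"dr":[0,0,0],"gripper":0.5},{"delta_pos":[0,0,0],"dr":[0,0,0],"gripper":0.5}]' 20
python3 -c "
from h import *
rep()
c=pots('wrist',.099);b=pots('top',.099);a=cam('scene')
print('handle',[proj(c,[st(-.2345+r,.0,.094)])[0].round(0).tolist() for r in(0,.013,.058)])
print('gauge',proj(c,[st(.13,0,.17),st(.105,0,.17)]).round(0).tolist(), 'top',proj(b,[st(.13,0,.17)]).round(0).tolist())
f=lambda im,y0,y1,x0,x1,w,h:cv2.resize(im[y0:y1,x0:x1][:,:,::-1],(w,h),interpolation=cv2.INTER_CUBIC)
L=f(c['image'],0,300,140,440,400,400)
R=np.vstack([f(b['image'],110,310,240,440,400,300)[:, :],f(a['image'],130,320,110,364,400,300)])
cv2.imwrite('pics/w13.png',np.hstack([np.vstack([L,np.zeros((200,400,3),np.uint8)]),R]))"
```

```text
time: 62.7
eef_pos: [0.3327, -0.6393, 0.2738]
tool_rot: [-83.8, 89.9, -122.2]
force: [0.4, -0.3, -0.5]
opening: 0.0231
t 62.7 stand mm [-324.     1.4  273.8] F [ 0.4 -0.3 -0.5] op 23.1 dr [-0.17  0.01  0.12]
wrist [ 312  163   97   47 1474] -323.2 -88.5
handle [[281.0, 104.0], [281.0, 91.0], [281.0, 44.0]]
gauge [[279.0, -552.0], [280.0, -492.0]] top [[281.0, 162.0]]
```

View pics/w13.png

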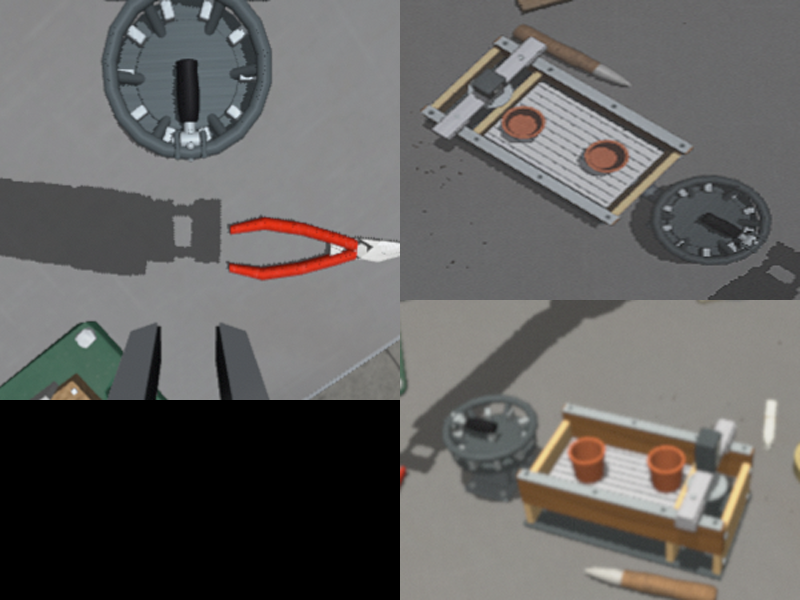

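```bash

python3 -c "
from h import *
a=cam('scene');b=cam('top')
T=[[301.5,191],[343,212.5]]
for z in(.095,.098,.101,.104):
  r=ray(b,T,z)-np.r_[O,0];print(z,'top',(r@np.c_[EX,EY]*1e3).round(1).tolist(), 'scene', ((ray(a,[[279,228.5],[228.5,225.5]],z)-np.r_[O,0])@np.c_[EX,EY]*1e3).round(1).tolist())
for n,c in(('top',b),('scene',a)):
  hsv=cv2.cvtColor(c['image'],cv2.COLOR_RGB2HSV);m=cv2.inRange(hsv,(0,90,40),(14,255,255));k,l,s,ce=cv2.connectedComponentsWithStats(m)
  print(n,[s[i].tolist() for i in range(1,k) if s[i,4]>80 and 200<s[i,0]<360 and 160<s[i,1]<260])
"
```

```text
0.095 top [[64.5, 13.1], [-38.1, -5.9]] scene [[63.3, 25.3], [-38.7, 0.7]]
0.098 top [[64.4, 13.5], [-37.9, -5.5]] scene [[64.3, 22.5], [-37.2, -2.0]]
0.101 top [[64.2, 13.8], [-37.7, -5.1]] scene [[65.4, 19.6], [-35.8, -4.7]]
0.104 top [[64.1, 14.1], [-37.5, -4.7]] scene [[66.4, 16.8], [-34.3, -7.5]]
top [[291, 181, 21, 21, 285], [332, 204, 22, 21, 275]]
scene [[217, 212, 25, 34, 579], [264, 217, 33, 35, 653]]
```

```bash

python3 -c "
from h import *
a=cam('scene');b=cam('top')
t=np.linspace(0,2*np.pi,90)
g=cv2.cvtColor(a['image'],cv2.COLOR_RGB2HSV)
for T,col in(([301,191],279),([342.5,214],229)):
  for z in(.096,.099,.102):
    q=(ray(b,[T],z)[0]-np.r_[O,0]);x,y=q@EX,q@EY
    P=proj(a,[st(x+.0245*np.cos(u),y+.0245*np.sin(u),z) for u in t]);B=proj(a,[st(x+.02*np.cos(u),y+.02*np.sin(u),z-.045) for u in t]);print(z,(x*1e3).round(1),(y*1e3).round(1),P.min(0).round(1),P.max(0).round(1),'foot',B.max(0).round(1))
  print(g[208:258,col,0].tolist());print(g[208:258,col,2].tolist())
# rails: bright steel edges on a vertical column, far rail
P=proj(a,[st(.03,.060,.098),st(.03,.074,.098),st(.03,-.060,.098),st(.03,-.074,.098)]);print(P.round(1).tolist())
for i in(0,2):
  u=int(round((P[i,0]+P[i+1,0])/2)); v=int(P[i:i+2,1].mean()); print(u,v-9,g[v-9:v+10,u,2].tolist())
"
```

```text
0.096 65.4 13.9 [266.1 223.7] [290.2 240.9] foot [288.  254.4]
0.099 65.2 14.3 [266.  222.5] [290.2 239.7] foot [288.  253.2]
0.102 65.0 14.6 [265.9 221.4] [290.1 238.5] foot [288.  252.1]
[30, 35, 68, 72, 80, 77, 72, 30, 14, 14, 16, 15, 14, 12, 10, 10, 10, 10, 10, 10, 10, 9, 10, 10, 10, 10, 10, 9, 10, 9, 10, 10, 9, 11, 10, 10, 10, 10, 10, 9, 10, 10, 9, 7, 8, 12, 10, 60, 15, 15]
[146, 158, 179, 193, 197, 196, 185, 154, 122, 108, 105, 105, 109, 131, 169, 186, 175, 160, 152, 151, 147, 149, 150, 149, 150, 150, 150, 149, 151, 167, 182, 180, 150, 127, 120, 121, 121, 123, 121, 122, 122, 123, 124, 133, 156, 184, 196, 189, 192, 207]
0.096 -39.2 -2.4 [215.7 217.9] [239.5 234.6] foot [239.  248.1]
0.099 -39.0 -2.1 [215.7 216.8] [239.6 233.5] foot [239. 247.]
0.102 -38.8 -1.7 [215.8 215.7] [239.6 232.3] foot [239.1 246. ]
[14, 15, 15, 15, 15, 15, 14, 13, 12, 10, 10, 10, 9, 10, 10, 9, 10, 10, 10, 10, 10, 9, 10, 10, 10, 10, 10, 10, 10, 9, 9, 9, 10, 10, 9, 10, 9, 8, 8, 13, 75, 90, 77, 80, 84, 60, 16, 12, 14, 14]
[104, 103, 107, 109, 109, 108, 110, 120, 148, 179, 181, 165, 154, 146, 148, 148, 148, 147, 149, 148, 148, 148, 153, 167, 184, 177, 148, 127, 119, 117, 118, 118, 118, 117, 118, 117, 118, 126, 142, 165, 183, 193, 199, 197, 193, 172, 139, 114, 108, 107]
[[269.5, 213.0], [271.8, 208.8], [248.2, 253.0], [245.5, 258.2]]
271 201 [143, 144, 141, 142, 144, 146, 154, 173, 189, 198, 197, 187, 158, 126, 108, 105, 106, 106, 103]
247 246 [204, 194, 195, 208, 213, 205, 198, 197, 196, 197, 198, 190, 159, 127, 110, 104, 105, 104, 101]
```

```bash
python3 -c "
from station import bot
bot.close_job(); print(bot.get_state()['time'])"
```

```text
the job is handed in; nothing more can be done
the job is handed in; nothing more can be done
```

The job is done and handed in at about 63 s. Two loose pots were there, and both stand upright on the bed. I wound the bed to about 3.5 turns (roughly +21 mm) and set the gauge across both rails with its foot on pot 2. I then parked the gauge at about x = 127–130 mm and folded the handle flat.

**What the last checks showed:**
- **Pot rims:** both were within about 2 mm of z = 99 mm in the scene and top views, against 98 mm for the rail tops. I could not read the gauge scale itself. The flush reading rests on this check, on the foot plate's apparent width over pot 2, and on the drop in wrist force as the foot took load.
- **Handle and wheel:** the last picture shows the handle flat, with the wheel about 3–4° off the exact fold position (±8.6° is allowed). I did not push the wheel to test the lock.
- **Gauge and bystanders:** the last pictures show the gauge lying across both rail ends beyond the bed. The dibber and label bundle look unmoved. I did not measure any of the bystanders, and the tape and packet are outside that last picture. The arm stayed clear of all four.

**What disagreed or went wrong:**
- **Fingertips:** they stand about 35 mm shorter than stated, shown by the wrist picture and by touching the handle. I corrected every height for this.
- **Winding:** it jammed once near one full turn, and I regripped and carried on.
- **Folding:** two tries with the handle gripped failed. The first turned the wheel back about 18°, which I undid; in the second the fingers slipped off. Pushing with closed fingers worked.
- **Pot 1:** it moved from about (39, 0) to (65, 14) mm after I placed it, still upright and within limits, so I left it there.

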